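# Load the reed block jig and set the spacer comb

### The arm

A 7-joint arm with a two-finger parallel gripper is mounted at the origin on the work surface. World frame = base frame: x ahead of the robot, y to its left, z up, the work surface at z = 0. Lengths are in mm, angles in rad, forces in N, time in s.
With the tool pointing down it reaches from about 425 to 975 mm from the base axis. Payload 16.7 kg.
Tool frame: the origin (TCP) lies midway between the tips of the shut fingers; the grasp point (between the pads) lies 19 mm behind it; z points along the fingers, y is the direction in which the jaws open and shut (so a half turn about z gives the same grasp; the last joint's range is limited). The gripper opens to 85 mm and grips with 20 to 120 N. Pads are 22 mm wide; open, the fingers measure 114 mm over their backs; the gripper's body (76 mm by 85 mm) begins 54 mm behind the grasp point. The pads swing forward as they close: fully open they stand 13 mm farther back than shut.
Start: joints at [1.062, 0.426, 0.074, 1.606, -0.034, 1.111, -0.067], TCP at [237.626, -631.752, 231.302] pointing down, gripper open.
Joint ranges: [-2.85, 2.85], [-0.5, 2.14], [-1.23, 1.37], [0.21, 2.46], [-1.02, 4.16], [0.16, 2.05], [-2.73, 2.73]. Speed limits (rad/s): [1.89, 1.89, 2.39, 2.39, 3.01, 3.01, 3.01].

### API

Orientations are given as a rotation vector (axis times angle).
In Python, from plant import r, viewer, order, nets gives the robot as it stands.
- The arm moves only by the tool carry_out, never from a script. Its argument "steps" is a list of rows, each a list of 3 entries, a list of its own where there are three numbers: the shift along the tool's x, y, z in mm, then the turn, a rotation vector about the tool's x, y, z in rad, then the closure, from 0 (fully open) to 1 (shut). In form: [[[tx, ty, tz], [rx, ry, rz], claw], ...]. A call has 1 to 12 rows; each row shifts and turns the pose as measured when the row begins, along the tool's axes as they then stand; what a row does not reach is not made up. A row lasts 1/10 s, in which the tool goes at most 50 mm and 8.59 degrees, less where a joint would pass 70% of its speed; a pose out of reach is approached as far as the arm can. A call is refused whole if a number of a shift passes 50 or a number of a turn 0.15, either way. A call with a gripper value outside its range is refused whole. The fingers move at their own pace and stop on an object; the grip force is fixed at half the most. Time passes only in rows, so rows that do not move let the fingers close. It gives the time, the measured TCP pose, the force and the opening at its end, in the units of the state.
- r.sense(): the state, without advancing time (a new reading comes with each control period).
- viewer.snapshot(name): name is "side" or "top" or "wrist"; returns the picture (400x640x3 uint8, blue, green, red); there is no depth.
- viewer.camera_params(name): a dict with "vfov" (degrees; the focal length in pixels is half the picture's height over the tangent of half this angle, whatever the lens; pixels are square), "cx", "cy" (the principal point, pixels), "distortion" ([k1, k2, p1, p2, k3] as OpenCV has them; the pictures are not rectified), "extrinsics" (4x4, takes a point from world to camera coordinates); the wrist camera has in their place "T_tool_cam" (4x4, takes a point from camera to tool coordinates, whose origin is the TCP and whose axes are the flange's). Camera axes: x right, y down, z forward; pixel columns grow to the right and rows downward; lengths in mm; the calibration is good to about 2 mm. A picture is of the moment at which its call begins: read the wrist's pose just before it. camera_params takes no time and is no camera call.
- order.sign_off(): hands the job in, once; it reports no verdict.
Trained networks look in the newest picture that a camera, given by its name, has taken for a name from the list of things; names that differ only in an ending like _2 or _b are one class to them, and where a whole thing is asked for, a point or a joint stands for the part that bears it (a point fixed in the world has none). Each returns a list of dicts, best first, with "score" (0 to 1); they miss things now and then, are a little off and sometimes report something else, mostly with a low value. They report only what shows in the picture. A call takes as long as a camera call.
- nets.look_for(camera, label): "xyz" ([x, y, z] in mm, in world coordinates, good to about 4 mm: the middle of the surface that is visible of it).
The state is a dict: "clock": time; "joint_pos": joint angles; "qd": joint speeds; "effort": joint torques, N m; "ee_pos": TCP position; "eef_rot": TCP orientation; "force": force on the tool from outside, world axes, zero at the start; "ft_torque": the same for the moment, N m; "gripper_width": finger opening in mm.
Only numpy, scipy, OpenCV 4.12 (cv2) and the standard library are available. Lean on these libraries where they do the work, as an engineer would, in place of code of your own. Each camera call takes 0.05 s, during which the arm holds its last target. There are 200 camera calls.

### The job

Lay the file that is lying on the slotted jig flat in its wooden tray, then set every reed block on the desk flat in the jig bay whose end stops fit its length, centred between the stops. When all the blocks are in, lower the black comb onto the jig so that each of its six teeth enters its own slot, fully home. Leave the other things on the desk where they are.

Things in the scene. Friction and masses are not known exactly. Their poses are not given: they have to be found in the camera images.
- jig: aluminium slotted jig fixed to the desk, 84 (its x) x 246 (y) x 18 mm high. Origin: centre of its underside, z up. Six slots at y = -105, -63, -21, 21, 63, 105 mm, each 27 (x) x 9 (y) mm and 14 mm deep (floor 4 mm above the underside). Between them five bays. Ribs 3 mm thick, 5 mm high, 27 mm long (x) stand along both y edges of each bay, at the slots' edges.
- bay1 (a point): centre of the floor of the jig bay at jig y = -84 mm (18 mm above the desk), for the 30 mm block: 35 mm free along x between two brass end stops (4 mm thick, 22 mm long, 5 mm high), 27 mm free along y between the 5 mm high ribs. Axes as the jig's.
- bay2 (a point): centre of the floor of the jig bay at jig y = -42 mm (18 mm above the desk), for the 37 mm block: 42 mm free along x between two brass end stops (4 mm thick, 22 mm long, 5 mm high), 27 mm free along y between the 5 mm high ribs. Axes as the jig's.
- bay3 (a point): centre of the floor of the jig bay at jig y = 0 mm (18 mm above the desk), for the 44 mm block: 49 mm free along x between two brass end stops (4 mm thick, 22 mm long, 5 mm high), 27 mm free along y between the 5 mm high ribs. Axes as the jig's.
- bay4 (a point): centre of the floor of the jig bay at jig y = 42 mm (18 mm above the desk), for the 51 mm block: 56 mm free along x between two brass end stops (4 mm thick, 22 mm long, 5 mm high), 27 mm free along y between the 5 mm high ribs. Axes as the jig's.
- bay5 (a point): centre of the floor of the jig bay at jig y = 84 mm (18 mm above the desk), for the 58 mm block: 63 mm free along x between two brass end stops (4 mm thick, 22 mm long, 5 mm high), 27 mm free along y between the 5 mm high ribs. Axes as the jig's.
- block1: loose reed block, 30 (its x) x 22 (y) x 20 mm high: light-brown pear wood with a brass reed plate and steel reed on top; about 30 g. Origin: centre of its underside, z up. It lies flat on the desk to the robot's right. It goes in bay1, either way round. May be absent (None).
- block2: loose reed block, 37 (its x) x 22 (y) x 20 mm high: light-brown pear wood with a brass reed plate and steel reed on top; about 40 g. Origin: centre of its underside, z up. It lies flat on the desk to the robot's right. It goes in bay2, either way round. May be absent (None).
- block3: loose reed block, 44 (its x) x 22 (y) x 20 mm high: light-brown pear wood with a brass reed plate and steel reed on top; about 50 g. Origin: centre of its underside, z up. It lies flat on the desk to the robot's right. It goes in bay3, either way round. May be absent (None).
- block4: loose reed block, 51 (its x) x 22 (y) x 20 mm high: light-brown pear wood with a brass reed plate and steel reed on top; about 60 g. Origin: centre of its underside, z up. It lies flat on the desk to the robot's right. It goes in bay4, either way round. May be absent (None).
- block5: loose reed block, 58 (its x) x 22 (y) x 20 mm high: light-brown pear wood with a brass reed plate and steel reed on top; about 70 g. Origin: centre of its underside, z up. It lies flat on the desk to the robot's right. It goes in bay5, either way round. May be absent (None).
- comb: loose black comb, 220 mm long (its y), about 150 g, standing on six teeth to the robot's left; either way round is right. Origin: middle of the tooth tips, z up. Teeth at y = -105, -63, -21, 21, 63, 105 mm, each 24 (x) x 6 (y) x 37 mm long, the last 4 mm narrowed to 21 x 3.5. Back 24 mm wide, 37 to 51 mm above the tips. Fully home the tips stand on the slot floors, the back 3 mm over the blocks.
- comb_grip (a point): centre of the comb's grip bar, 65 mm above the tooth tips; the bar is 16 mm (comb x) x 50 mm (comb y) and 28 mm high, rising from the middle of the comb's back (51 to 79 mm above the tips).
- file: loose flat file, 170 mm long along its x, flat underside, about 60 g. Origin: middle of its underside. Red grip 80 long x 16 wide x 13 mm high at x = -85 to -5 mm; steel blade 90 x 13 x 4 mm at x = -5 to 85 mm. It starts lying along the jig, on its ribs. It balances at about x = -14 mm.
- tray: shallow light-wood tray fixed to the desk on the robot's left, 220 (its x) x 90 (y) x 12 mm high, walls and floor 5 mm thick, walls vertical. Origin: centre of its underside.
- loupe: bystander: chrome loupe standing among the blocks, 42 mm across, 38 mm high; origin: centre of its underside.
- weight: bystander: brass weight with a knob standing to the right beyond the jig, 34 mm across, 45 mm high; origin: centre of its underside.
- fork: bystander: steel tuning fork lying flat near the robot, 153 mm long along x, 24 mm wide, 6 mm high; origin: near its middle, underside.
- oil: bystander: small oil bottle beyond the jig, 32 mm across, 75 mm high; origin: centre of its underside.

How it is judged (in metres and radians):
On the way, in this order (a step that is already met when the one before it is completed fails the run):
1. the file lies flat in its tray (z of file in the frame of tray below 0.0085 m and angle between file's own z axis and vertical below 0.08 rad and x of file in the frame of tray between -0.035 and 0.035 m and y of file in the frame of tray between -0.04 and 0.04 m), for 0.2 s.
2. every block present sits flat in the bay of its own length (horizontal distance between block1 and bay1 below 0.0042 m and z of block1 in the frame of bay1 between -0.003 and 0.0025 m and angle between the x axis of block1 and the x axis of bay1, either way round below 0.2 rad and angle between each of block1, block2, block3, block4, block5's own z axis and vertical below 0.08 rad and horizontal distance between block2 and bay2 below 0.0042 m and z of block2 in the frame of bay2 between -0.003 and 0.0025 m and angle between the x axis of block2 and the x axis of bay2, either way round below 0.2 rad and horizontal distance between block3 and bay3 below 0.0042 m and z of block3 in the frame of bay3 between -0.003 and 0.0025 m and angle between the x axis of block3 and the x axis of bay3, either way round below 0.2 rad and horizontal distance between block4 and bay4 below 0.0042 m and z of block4 in the frame of bay4 between -0.003 and 0.0025 m and angle between the x axis of block4 and the x axis of bay4, either way round below 0.2 rad and horizontal distance between block5 and bay5 below 0.0042 m and z of block5 in the frame of bay5 between -0.003 and 0.0025 m and angle between the x axis of block5 and the x axis of bay5, either way round below 0.2 rad), for 0.2 s.
3. the comb is fully home, all six teeth in their slots (horizontal distance between comb and jig below 0.003 m and z of comb in the frame of jig below 0.0065 m and angle between the y axis of comb and the y axis of jig, either way round below 0.05 rad and angle between comb's own z axis and vertical below 0.05 rad), for 0.2 s.
At the end, for the whole second after the job is handed in: each block present lies flat in the bay of its length (centre within 4.2 mm, 0.2 rad); comb within 3 mm and 0.05 rad, tips at most 2.5 mm above the slot floors; file flat on the tray floor, origin within 35 mm along and 40 mm across of the tray's centre; all at rest (all of step 1 and all of step 2 and all of step 3 and linear speed of each of block1, block2, block3, block4, block5, comb, file below 0.02 m/s); the robot touches nothing.
It fails at once if the loupe is moved by more than 40 mm (distance of loupe from where it was at the start of the episode above 0.04 m).
It fails at once if the weight is moved by more than 40 mm (distance of weight from where it was at the start of the episode above 0.04 m).
It fails at once if the fork is moved by more than 40 mm (distance of fork from where it was at the start of the episode above 0.04 m).
It fails at once if the oil is moved by more than 40 mm (distance of oil from where it was at the start of the episode above 0.04 m).
Of block1, block2, block3, block4, block5 only 3 to 5 are there at a start; the rules pass over those that are not, and their reading is None.
At some moment in a run one of block1, block2, block3, block4, block5 may be knocked a few centimetres aside while the robot is not near it.
Once in a run the grip may slacken for a moment while it holds something.
It also fails if it takes over 208 s, if anything falls off the work surface, if the arm or the gripper's body presses on something with over 40 N, if the wrist force passes 120 N, or if a joint passes its speed limit or range.

## Working session

There is one attempt and no reset: what is moved stays moved. The work goes in short steps, Python scripts to look and compute and a tool call to move; the robot and the scene stay as the last step left them, time stands still between calls to the robot, and variables do not carry over. Pictures are saved under pics/ and viewed, about 12 in all and at most 16, crops included, and the job is handed in when it is done.

Besides the shell and the picture viewer there is one more tool, called after "Call:" in YAML: its name, and indented under it one key for each argument. carry_out: Moves the arm, as the interface text tells. Its arguments: {"type":"object","properties":{"steps":{"type":"array"}},"required":["steps"]}

```bash
ls; mkdir -p pics; cat > h.py <<'E'
import numpy as np, cv2
from scipy.spatial.transform import Rotation as R
from plant import r, viewer, order, nets
def cam(name, s=None):
    p=viewer.camera_params(name)
    f=200/np.tan(np.radians(p["vfov"])/2)
    K=np.array([[f,0,p["cx"]],[0,f,p["cy"]],[0,0,1]]);D=np.array(p["distortion"],float)
    if "extrinsics" in p: E=np.array(p["extrinsics"])
    else:
        s=s or r.sense(); T=np.eye(4);T[:3,:3]=R.from_rotvec(s["eef_rot"]).as_matrix();T[:3,3]=s["ee_pos"]
        E=np.linalg.inv(T@np.array(p["T_tool_cam"]))
    return K,D,E
def proj(C,P):
    K,D,E=C
    return cv2.projectPoints(np.array(P,float).reshape(-1,3),cv2.Rodrigues(E[:3,:3])[0],E[:3,3],K,D)[0][:,0]
def unproj(C,uv,z):
    K,D,E=C
    n=cv2.undistortPoints(np.array(uv,float).reshape(-1,1,2),K,D)[:,0]
    d=np.c_[n,np.ones(len(n))]@E[:3,:3]; o=-E[:3,:3].T@E[:3,3]
    return o+d*((z-o[2])/d[:,2])[:,None]
def snap(cam_,fn=None):
    s=r.sense(); im=np.array(viewer.snapshot(cam_))
    if fn: cv2.imwrite("pics/"+fn,im)
    return s,im
E
python3 - <<'E'
from h import *
np.set_printoptions(precision=3,suppress=True)
s=r.sense();print(s)
for c in ["side","top","wrist"]:
    snap(c,c+"0.png");K,D,E=cam(c);print(c,K[0,0],D,-E[:3,:3].T@E[:3,3],E[:3,:3].tolist())
print(np.array(viewer.camera_params("wrist")["T_tool_cam"]))
a=cv2.imread("pics/top0.png");cv2.imwrite("pics/top0.png",a)
for n in ["jig","block1","block2","block3","block4","block5","comb","comb_grip","file","tray","loupe","weight","fork","oil"]:
    print(n,[(np.round(d["xyz"]).tolist(),round(d["score"],2)) for d in nets.look_for("top",n)][:3])
E
```

```text
pics
{'clock': 0.0, 'joint_pos': array([ 1.062,  0.427,  0.074,  1.607, -0.034,  1.111, -0.067]), 'qd': array([ 0.001, -0.   , -0.001,  0.001,  0.   ,  0.001, -0.002]), 'effort': array([ -0.001, -94.985,   3.76 , -46.35 ,   0.019,   0.01 ,   0.   ]), 'ee_pos': array([ 237.472, -631.411,  230.61 ]), 'eef_rot': array([-3.09 , -0.562,  0.001]), 'force': array([-0.809, -0.279,  0.019]), 'ft_torque': array([ 0.074, -0.016, -0.054]), 'gripper_width': 85.41786012487833}
side 401.54404576584534 [-0.  0.  0.  0.  0.] [ 372.729 -607.749  824.338] [[0.9579669193866152, -0.2866675946772705, 0.01100325055911293], [-0.21403109875948662, -0.7397223272164174, -0.6379667447299544], [0.19102374230635658, 0.6087959993129685, -0.7699852992725242]]
top 441.8443206635767 [-0.095  0.     0.     0.     0.   ] [ 466.244  -18.878 1143.375] [[0.0148598104767677, -0.9998452526861388, 0.009415769410200317], [-0.9948983007990608, -0.01572471411896931, -0.09964990934776827], [0.09978254907415574, -0.007886954219989162, -0.9949780092310561]]
wrist 285.9903275714285 [-0.013  0.     0.     0.     0.   ] [ 306.809 -60
[... 682 characters left out ...]
54.0, -220.0, 20.0], 0.58)]
block4 [([578.0, -401.0, 18.0], 0.74), ([576.0, -314.0, 22.0], 0.66), ([454.0, -220.0, 20.0], 0.58)]
block5 [([578.0, -401.0, 18.0], 0.74), ([576.0, -314.0, 22.0], 0.66), ([454.0, -220.0, 20.0], 0.58)]
comb [([540.0, 229.0, 49.0], 0.71), ([456.0, -219.0, 20.0], 0.29)]
comb_grip [([537.0, 224.0, 54.0], 0.87), ([598.0, 18.0, 18.0], 0.3)]
file [([593.0, -1.0, 34.0], 0.93), ([387.0, 24.0, 4.0], 0.29)]
tray [([556.0, 367.0, 4.0], 0.87)]
loupe [([583.0, -211.0, 20.0], 0.66), ([448.0, -305.0, 40.0], 0.59), ([603.0, 18.0, 17.0], 0.36)]
weight [([682.0, -219.0, 30.0], 0.51)]
fork [([382.0, 25.0, 2.0], 0.61), ([574.0, -316.0, 17.0], 0.18)]
oil [([748.0, 108.0, 49.0], 0.56)]
```

View pics/top0.png

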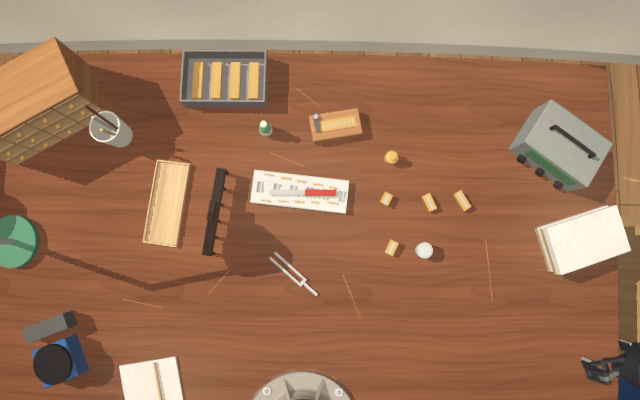

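```bash
cat >> h.py <<'E'
def pose():
    s=r.sense(); return np.array(s["ee_pos"]),R.from_rotvec(s["eef_rot"]),s
def down(phi):  # tool z down, tool y at world angle phi (rad)
    y=np.array([np.cos(phi),np.sin(phi),0]);z=np.array([0,0,-1.]);return R.from_matrix(np.c_[np.cross(y,z),y,z])
def plan(p1,phi,claw,n=None,start=None,vmax=45,dec=0):
    p0,R0=start if start else pose()[:2]
    R1=down(phi) if not isinstance(phi,R) else phi
    rv=(R0.inv()*R1).as_rotvec(); d=np.array(p1,float)-p0
    k=n or int(max(1,np.ceil(np.linalg.norm(d)/vmax),np.ceil(np.linalg.norm(rv)/.13)))
    rows=[];Rc=R0
    for i in range(k):
        rows.append([np.round(Rc.inv().apply(d/k),dec).tolist(),np.round(rv/k,3).tolist(),claw]); Rc=Rc*R.from_rotvec(rv/k)
    print(k,rows if k<4 or np.linalg.norm(rv)>.02 else (k,"x",rows[0])); return np.array(p1,float),R1
def phi_now():
    y=pose()[1].as_matrix()[:,1]; return np.arctan2(y[1],y[0])
E
python3 - <<'E'
from h import *
print(phi_now())
plan([590,10,200],0.0,0,n=16)
E
```

```text
-1.2110348318225412
16 [[[35.0, -30.0, 2.0], [-0.0, -0.0, -0.076], 0], [[37.0, -27.0, 2.0], [-0.0, -0.0, -0.076], 0], [[39.0, -24.0, 2.0], [-0.0, -0.0, -0.076], 0], [[41.0, -21.0, 2.0], [-0.0, -0.0, -0.076], 0], [[42.0, -18.0, 2.0], [-0.0, -0.0, -0.076], 0], [[43.0, -15.0, 2.0], [-0.0, -0.0, -0.076], 0], [[44.0, -12.0, 2.0], [-0.0, -0.0, -0.076], 0], [[45.0, -8.0, 2.0], [-0.0, -0.0, -0.076], 0], [[46.0, -5.0, 2.0], [-0.0, -0.0, -0.076], 0], [[46.0, -1.0, 2.0], [-0.0, -0.0, -0.076], 0], [[46.0, 2.0, 2.0], [-0.0, -0.0, -0.076], 0], [[45.0, 6.0, 2.0], [-0.0, -0.0, -0.076], 0], [[45.0, 9.0, 2.0], [-0.0, -0.0, -0.076], 0], [[44.0, 12.0, 2.0], [-0.0, -0.0, -0.076], 0], [[43.0, 16.0, 2.0], [-0.0, -0.0, -0.076], 0], [[42.0, 19.0, 2.0], [-0.0, -0.0, -0.076], 0]]
```

Call:
carry_out:
  steps:
    - [[35,-30,2],[0,0,-0.076],0]
    - [[37,-27,2],[0,0,-0.076],0]
    - [[39,-24,2],[0,0,-0.076],0]
    - [[41,-21,2],[0,0,-0.076],0]
    - [[42,-18,2],[0,0,-0.076],0]
    - [[43,-15,2],[0,0,-0.076],0]
    - [[44,-12,2],[0,0,-0.076],0]
    - [[45,-8,2],[0,0,-0.076],0]
    - [[46,-5,2],[0,0,-0.076],0]
    - [[46,-1,2],[0,0,-0.076],0]
    - [[46,2,2],[0,0,-0.076],0]
    - [[45,6,2],[0,0,-0.076],0]

```text
clock: 2.05
ee_pos: [501.3, -134.5, 206.6]
eef_rot: [2.499, 1.892, -0.003]
force: [0.7, -0.0, 0.2]
gripper_width: 85.3
```

```bash
python3 - <<'E'
from h import *
p,R0,s=pose();print(p,phi_now(),s["clock"],s["force"])
snap("wrist","w1.png")
plan([590,10,200],0.0,0)
E
```

```text
[ 501.25706802 -134.54815598  206.58369121] -0.2748349859893006 2.05 [ 0.66115754 -0.01893327  0.16764958]
4 [[[39.0, 12.0, 2.0], [0.001, 0.001, -0.066], 0], [[38.0, 14.0, 2.0], [0.001, 0.001, -0.066], 0], [[37.0, 17.0, 2.0], [0.001, 0.001, -0.066], 0], [[36.0, 19.0, 2.0], [0.001, 0.001, -0.066], 0]]
```

Call:
carry_out:
  steps:
    - [[39,12,2],[0,0,-0.066],0]
    - [[38,14,2],[0,0,-0.066],0]
    - [[37,17,2],[0,0,-0.066],0]
    - [[36,19,2],[0,0,-0.066],0]
    - [[0,0,0],[0,0,0],0]

```text
clock: 2.6
ee_pos: [593.3, 19.0, 198.9]
eef_rot: [2.199, 2.233, 0.004]
force: [-0.6, -0.4, 0.0]
gripper_width: 85.0
```

```bash
python3 - <<'E'
from h import *
p,R0,s=pose();print(p,phi_now())
s,im=snap("wrist","w2.png")
E
```

```text
[593.305584    18.98038514 198.86805405] 0.015329844749087936
```

View pics/w2.png

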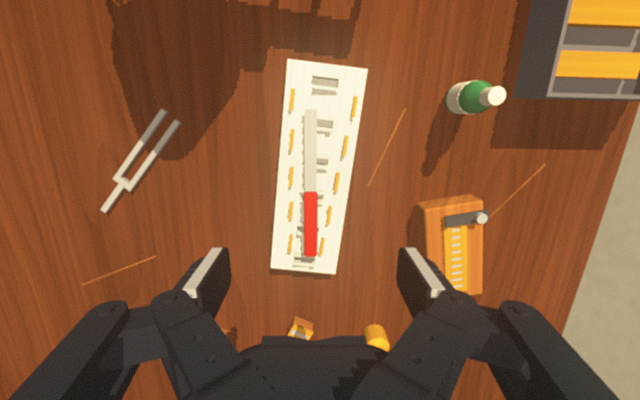

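```bash
cat >> h.py <<'E'
W=[35,42,49,56,63]
MOD=np.array([[sg*(w/2+2),-84+42*i,22.] for i,w in enumerate(W) for sg in(-1,1)])
def fitjig(im,s,g=None,verbose=True):
    """pose (x,y,phi) of the jig from the brass stops and outline; g initial guess"""
    C=cam("wrist",s)
    hsv=cv2.cvtColor(im,cv2.COLOR_BGR2HSV)
    white=((hsv[...,1]<60)&(hsv[...,2]>150)).astype(np.uint8)
    white=cv2.morphologyEx(white,cv2.MORPH_OPEN,np.ones((3,3)))
    br=cv2.inRange(hsv,(8,120,140),(30,255,255))
    n,l,st,ce=cv2.connectedComponentsWithStats(br)
    P=np.array([unproj(C,ce[i:i+1],22.)[0] for i in range(1,n) if 12<st[i,4]<900])
    x,y,a=g
    for tol in(30,14,8,5,5):
        c,q=np.cos(a),np.sin(a);M=MOD[:,:2]@np.array([[c,q],[-q,c]])+[x,y]
        d=np.linalg.norm(M[:,None]-P[None,:,:2],axis=2);j=d.argmin(1);ok=d.min(1)<tol
        A=MOD[ok,:2];B=P[j[ok],:2];am,bm=A.mean(0),B.mean(0);H=(A-am).T@(B-bm)
        a=np.arctan2(H[0,1]-H[1,0],H[0,0]+H[1,1]);c,q=np.cos(a),np.sin(a)
        x,y=bm-np.array([[c,-q],[q,c]])@am
    if verbose: print("jig",np.round([x,y,a],4),ok.sum(),"res",np.round(d.min(1)[ok],1))
    return x,y,a
def blobs(C,mask,z,amin=100):
    out=[]
    for c in cv2.findContours(mask,cv2.RETR_EXTERNAL,cv2.CHAIN_APPROX_NONE)[0]:
        if cv2.contourArea(c)<amin: continue
        P=unproj(C,c[:,0,:],z)[:,:2].astype(np.float32);(cx,cy),(w,h),a=cv2.minAreaRect(P)
        a=np.radians(a)
        if w<h: w,h,a=h,w,a+np.pi/2
        out.append((round(cx,1),round(cy,1),round(w,1),round(h,1),round((a+np.pi/2)%np.pi-np.pi/2,3)))
    return out
E
python3 - <<'E'
from h import *
im=cv2.imread("pics/w2.png");s=r.sense();C=cam("wrist",s)
fitjig(im,s,(597,20,-0.1))
hsv=cv2.cvtColor(im,cv2.COLOR_BGR2HSV)
red=cv2.inRange(hsv,(0,180,120),(6,255,255))|cv2.inRange(hsv,(174,180,120),(180,255,255))
red=cv2.morphologyEx(red,cv2.MORPH_OPEN,np.ones((3,3)))
print("red",blobs(C,red,36.))
print(unproj(C,[[310,110]],27))
print(unproj(C,[[288,59],[367,69],[335,274],[271,270]],18))
# tray in top picture
t=cv2.imread("pics/top0.png");Ct=cam("top")
print("tray",unproj(Ct,[[159,160],[190,163],[178,246],[143,242]],12))
print("comb",unproj(Ct,[[222,169],[209,255]],51), unproj(Ct,[[219,181],[215,209]],79))
E
python3 - <<'E'
import cv2
t=cv2.imread("pics/top0.png")
cv2.imwrite("pics/topc.png",cv2.resize(t[145:275,130:290],None,fx=4.5,fy=4.5,interpolation=cv2.INTER_CUBIC))
E
```

```text
jig [ 5.922449e+02  1.277590e+01 -1.033000e-01] 10 res [0.1 0.6 0.4 0.8 0.2 0.3 0.7 0.4 0.8 0.5]
red [(589.0, -38.3, 77.0, 13.4, np.float64(-1.556))]
[[587.67567074  88.33296561  27.        ]]
[[ 564.61222752  138.27787942   18.        ]
 [ 646.4676641   129.84572915   18.        ]
 [ 621.5622156  -113.89874737   18.        ]
 [ 539.22660524 -108.70514881   18.        ]]
tray [[670.35894095 385.7173962   12.        ]
 [663.35109464 302.81714574  12.        ]
 [447.54159856 324.86801431  12.        ]
 [455.7445909  417.25165227  12.        ]]
comb [[642.34866411 209.85690976  51.        ]
 [427.70118184 234.68736424  51.        ]] [[608.15897429 210.22352074  79.        ]
 [539.65566382 217.44930226  79.        ]]
```

View pics/topc.png

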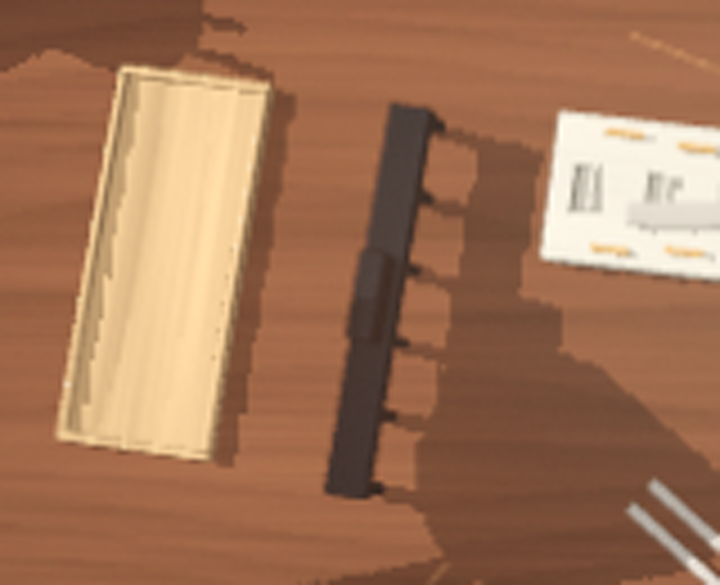

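Call:
carry_out:
  steps:
    - [[-30,-5,45],[0,0,0],0.3]
    - [[0,0,45],[0,0,0],0.3]
    - [[0,0,45],[0,0,0],0.3]
    - [[0,0,25],[0,0,0],0.3]
    - [[0,0,6],[0,0,0],0.3]
    - [[0,0,0],[0,0,0],0.3]

```text
clock: 3.25
ee_pos: [589.5, -19.5, 32.4]
eef_rot: [2.208, 2.218, 0.003]
force: [0.1, 0.1, 0.2]
gripper_width: 59.8
```

```bash
python3 - <<'E'
from h import *
p,R0,s=pose();print(p,phi_now(),s["gripper_width"])
plan([588.6,-11.3,27],0.015,.3,dec=1)
s,im=snap("wrist","w3.png")
E
```

```text
[589.47366897 -19.5322288   32.42096585] 0.004397451707393784 59.83984464924084
1 [[[8.3, -0.9, 5.3], [0.01, 0.008, -0.011], 0.3]]
```

View pics/w3.png

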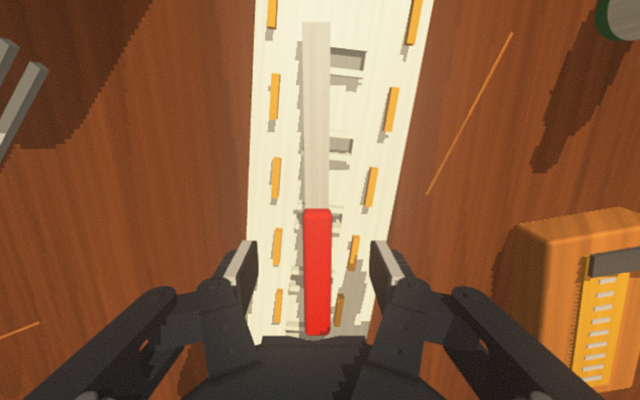

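Call:
carry_out:
  steps:
    - [[8,-0.5,5],[0,0,-0.01],0.3]
    - [[0,0,0],[0,0,0],1]
    - [[0,0,0],[0,0,0],1]
    - [[0,0,0],[0,0,0],1]
    - [[0,0,0],[0,0,0],1]
    - [[0,0,0],[0,0,0],1]
    - [[0,0,0],[0,0,0],1]

```text
clock: 4.0
ee_pos: [592.5, -11.0, 33.4]
eef_rot: [2.192, 2.224, 0.012]
force: [0.0, -0.2, -1.6]
gripper_width: 13.4
```

```bash
python3 - <<'E'
from h import *
p,R0,s=pose();print(p,phi_now(),s["gripper_width"],s["force"])
a=plan([p[0],p[1],150],R0,1,n=3)
a=plan([576,359,150],1.46,1,n=16,start=a)
E
```

```text
[592.50084743 -11.02807994  33.3773755 ] 0.01459772169958782 13.354746956772624 [ 0.04359656 -0.19607453 -1.64995911]
3 [[[-0.0, 1.0, -39.0], [0.0, 0.0, 0.0], 1], [[-0.0, 1.0, -39.0], [0.0, 0.0, 0.0], 1], [[-0.0, 1.0, -39.0], [0.0, 0.0, 0.0], 1]]
16 [[[23.0, -1.0, -0.0], [0.001, 0.001, -0.09], 1], [[23.0, 1.0, -0.0], [0.001, 0.001, -0.09], 1], [[23.0, 3.0, -0.0], [0.001, 0.001, -0.09], 1], [[22.0, 6.0, -0.0], [0.001, 0.001, -0.09], 1], [[22.0, 8.0, -0.0], [0.001, 0.001, -0.09], 1], [[21.0, 9.0, -0.0], [0.001, 0.001, -0.09], 1], [[20.0, 11.0, -0.0], [0.001, 0.001, -0.09], 1], [[19.0, 13.0, -0.0], [0.001, 0.001, -0.09], 1], [[18.0, 15.0, -0.0], [0.001, 0.001, -0.09], 1], [[16.0, 16.0, -0.0], [0.001, 0.001, -0.09], 1], [[15.0, 18.0, -0.0], [0.001, 0.001, -0.09], 1], [[13.0, 19.0, 0.0], [0.001, 0.001, -0.09], 1], [[11.0, 20.0, 0.0], [0.001, 0.001, -0.09], 1], [[10.0, 21.0, 0.0], [0.001, 0.001, -0.09], 1], [[8.0, 22.0, 0.0], [0.001, 0.001, -0.09], 1], [[6.0, 22.0, 0.0], [0.001, 0.001, -0.09], 1]]
```

```bash
python3 - <<'E'
from h import *
s,im=snap("side");s,w=snap("wrist")
cv2.imwrite("pics/w4.png",np.hstack([cv2.resize(w[150:400,180:460],(560,500)),im[100:350,190:430]*1 if 0 else cv2.resize(im[130:330,200:320],(240,500))]))
print(proj(cam("side"),[[592,-11,33]]))
cv2.imwrite("pics/w4s.png",im)
E
```

```text
[[329.55068096 205.96247841]]
```

View pics/w4.png

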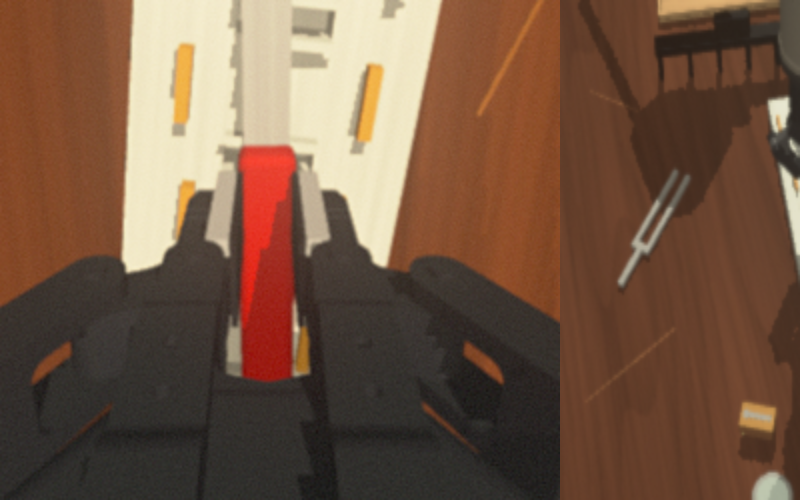

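Call:
carry_out:
  steps:
    - [[0,0,0],[0,0,0],0.65]
    - [[0,0,0],[0,0,0],0.65]
    - [[0,0,3],[0,0,0],0.65]
    - [[0,0,3],[0,0,0],0.65]
    - [[0,0,0],[0,0,0],0.65]

```text
clock: 4.6
ee_pos: [592.5, -11.2, 26.5]
eef_rot: [2.192, 2.224, 0.011]
force: [-0.4, -0.4, -0.4]
gripper_width: 29.8
```

Call:
carry_out:
  steps:
    - [[0,0,0],[0,0,0],1]
    - [[0,0,0],[0,0,0],1]
    - [[0,0,0],[0,0,0],1]
    - [[0,0,0],[0,0,0],1]
    - [[0,0,0],[0,0,0],1]

```text
clock: 5.1
ee_pos: [592.5, -11.1, 26.6]
eef_rot: [2.192, 2.224, 0.011]
force: [-0.1, 0.4, -0.5]
gripper_width: 14.1
```

Call:
carry_out:
  steps:
    - [[0,0,-20],[0,0,0],1]
    - [[0,0,-40],[0,0,0],1]
    - [[0,0,-40],[0,0,0],1]
    - [[0,0,-25],[0,0,0],1]
    - [[23,-1,0],[0,0,-0.09],1]
    - [[23,1,0],[0,0,-0.09],1]
    - [[23,3,0],[0,0,-0.09],1]
    - [[22,6,0],[0,0,-0.09],1]
    - [[22,8,0],[0,0,-0.09],1]
    - [[21,9,0],[0,0,-0.09],1]
    - [[20,11,0],[0,0,-0.09],1]
    - [[19,13,0],[0,0,-0.09],1]

```text
clock: 6.3
ee_pos: [579.3, 176.0, 154.8]
eef_rot: [1.239, 2.864, -0.003]
force: [0.7, -0.4, 0.0]
gripper_width: 14.0
```

Call:
carry_out:
  steps:
    - [[18,15,0],[0,0,-0.09],1]
    - [[16,16,0],[0,0,-0.09],1]
    - [[15,18,0],[0,0,-0.09],1]
    - [[13,19,0],[0,0,-0.09],1]
    - [[11,20,0],[0,0,-0.09],1]
    - [[10,21,0],[0,0,-0.09],1]
    - [[8,22,0],[0,0,-0.09],1]
    - [[6,22,0],[0,0,-0.09],1]
    - [[0,0,0],[0,0,0],1]

```text
clock: 7.2
ee_pos: [562.4, 370.2, 151.7]
eef_rot: [0.094, 3.123, -0.014]
force: [0.1, 0.8, -0.7]
gripper_width: 14.3
```

```bash
python3 - <<'E'
from h import *
p,R0,s=pose();print(p,phi_now(),s["gripper_width"],s["force"])
s,w=snap("wrist","w5.png")
a=plan([576,359,40],1.46,1)
E
```

```text
[562.44878384 370.2225368  151.67958287] 1.5106586765887753 14.255143832128326 [ 0.08104464  0.76001691 -0.65193028]
3 [[[-4.0, -3.0, 37.0], [-0.003, 0.006, 0.016], 1], [[-4.0, -3.0, 37.0], [-0.003, 0.006, 0.016], 1], [[-4.0, -3.0, 37.0], [-0.003, 0.006, 0.016], 1]]
```

View pics/w5.png

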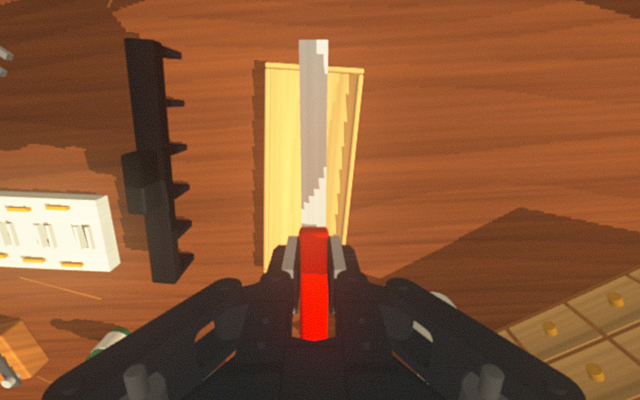

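```bash
python3 - <<'E'
from h import *
C=cam("wrist");print(unproj(C,[[265,64],[364,70]],12))
plan([576,361,40],1.46,1,dec=0)
E
```

```text
[[447.7622606  329.88390087  12.        ]
 [458.50342401 418.30305766  12.        ]]
3 [[[-4.0, -2.0, 37.0], [-0.003, 0.006, 0.016], 1], [[-4.0, -2.0, 37.0], [-0.003, 0.006, 0.016], 1], [[-4.0, -2.0, 37.0], [-0.003, 0.006, 0.016], 1]]
```

Call:
carry_out:
  steps:
    - [[-5,-3,37],[0,0,0.016],1]
    - [[-6,-3,37],[0,0,0.016],1]
    - [[-6,-3,37],[0,0,0.016],1]
    - [[0,0,18],[0,0,0],1]
    - [[0,0,8],[0,0,0],1]
    - [[0,0,4],[0,0,0],1]
    - [[0,0,0],[0,0,0],1]

```text
clock: 7.95
ee_pos: [585.4, 352.8, 9.6]
eef_rot: [0.193, 3.113, -0.015]
force: [-0.9, -0.1, 0.4]
gripper_width: 13.8
```

Call:
carry_out:
  steps:
    - [[0,0,1],[0,0,0],1]
    - [[0,0,0],[0,0,0],0.65]
    - [[0,0,0],[0,0,0],0.65]
    - [[0,0,0],[0,0,0],0.65]
    - [[0,0,-20],[0,0,0],0.65]
    - [[0,0,-45],[0,0,0],0.5]
    - [[0,0,-45],[0,0,0],0.3]
    - [[0,0,-45],[0,0,0],0.3]
    - [[0,0,-35],[0,0,0],0.3]
    - [[0,0,0],[0,0,0],0.3]

```text
clock: 8.95
ee_pos: [579.8, 357.4, 217.0]
eef_rot: [0.188, 3.109, -0.008]
force: [-0.3, 0.8, -0.4]
gripper_width: 59.6
```

```bash
python3 - <<'E'
from h import *
p,R0,s=pose();print(p,phi_now(),s["gripper_width"],s["force"])
s,w=snap("wrist","w6.png");C=cam("wrist",s)
hsv=cv2.cvtColor(w,cv2.COLOR_BGR2HSV)
red=cv2.inRange(hsv,(0,180,110),(6,255,255))|cv2.inRange(hsv,(174,180,110),(180,255,255))
print("red",blobs(C,red,17.))
a=plan([430,-200,200],0.2,.1,n=14)
E
```

```text
[579.80387045 357.36826754 217.03962892] 1.450085859765423 59.58206388274843 [-0.34288541  0.84294418 -0.3532409 ]
red [(607.8, 348.9, 77.2, 12.9, np.float64(-0.118))]
14 [[[6.0, -41.0, 1.0], [0.001, 0.002, 0.089], 0.1], [[2.0, -41.0, 1.0], [0.001, 0.002, 0.089], 0.1], [[-2.0, -41.0, 1.0], [0.001, 0.002, 0.089], 0.1], [[-5.0, -41.0, 1.0], [0.001, 0.002, 0.089], 0.1], [[-9.0, -40.0, 1.0], [0.001, 0.002, 0.089], 0.1], [[-12.0, -39.0, 1.0], [0.001, 0.002, 0.089], 0.1], [[-16.0, -38.0, 1.0], [0.001, 0.002, 0.089], 0.1], [[-19.0, -36.0, 1.0], [0.001, 0.002, 0.089], 0.1], [[-22.0, -35.0, 1.0], [0.001, 0.002, 0.089], 0.1], [[-25.0, -32.0, 1.0], [0.001, 0.002, 0.089], 0.1], [[-28.0, -30.0, 1.0], [0.001, 0.002, 0.089], 0.1], [[-31.0, -27.0, 1.0], [0.001, 0.002, 0.089], 0.1], [[-33.0, -25.0, 1.0], [0.001, 0.002, 0.089], 0.1], [[-35.0, -22.0, 1.0], [0.001, 0.002, 0.089], 0.1]]
```

View pics/w6.png

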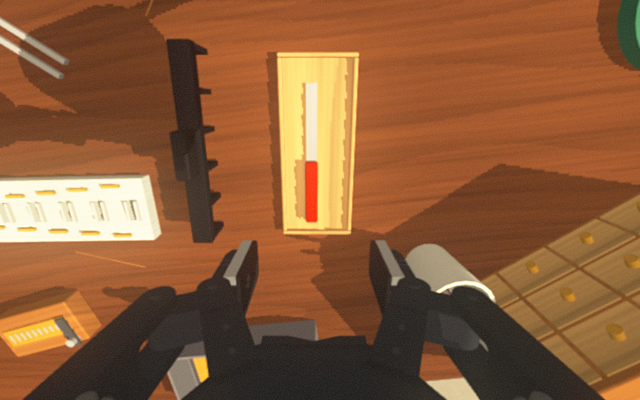

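```bash
python3 - <<'E'
from h import *
a=plan([520,-350,230],0.0,0,n=18)
E
```

```text
18 [[[-1.0, -39.0, -1.0], [0.001, 0.001, 0.081], 0], [[-5.0, -39.0, -1.0], [0.001, 0.001, 0.081], 0], [[-8.0, -39.0, -1.0], [0.001, 0.001, 0.081], 0], [[-11.0, -38.0, -1.0], [0.001, 0.001, 0.081], 0], [[-14.0, -37.0, -1.0], [0.001, 0.001, 0.081], 0], [[-17.0, -36.0, -1.0], [0.001, 0.001, 0.081], 0], [[-20.0, -34.0, -1.0], [0.001, 0.001, 0.081], 0], [[-22.0, -33.0, -1.0], [0.001, 0.001, 0.081], 0], [[-25.0, -31.0, -1.0], [0.001, 0.001, 0.081], 0], [[-27.0, -29.0, -1.0], [0.001, 0.001, 0.081], 0], [[-29.0, -26.0, -1.0], [0.001, 0.001, 0.081], 0], [[-31.0, -24.0, -1.0], [0.001, 0.001, 0.081], 0], [[-33.0, -21.0, -1.0], [0.001, 0.001, 0.081], 0], [[-35.0, -18.0, -1.0], [0.001, 0.001, 0.081], 0], [[-36.0, -16.0, -1.0], [0.001, 0.001, 0.081], 0], [[-37.0, -13.0, -1.0], [0.001, 0.001, 0.081], 0], [[-38.0, -10.0, -1.0], [0.001, 0.001, 0.081], 0], [[-39.0, -6.0, -1.0], [0.001, 0.001, 0.081], 0]]
```

Call:
carry_out:
  steps:
    - [[-1,-39,-1],[0,0,0.081],0]
    - [[-5,-39,-1],[0,0,0.081],0]
    - [[-8,-39,-1],[0,0,0.081],0]
    - [[-11,-38,-1],[0,0,0.081],0]
    - [[-14,-37,-1],[0,0,0.081],0]
    - [[-17,-36,-1],[0,0,0.081],0]
    - [[-20,-34,-1],[0,0,0.081],0]
    - [[-22,-33,-1],[0,0,0.081],0]
    - [[-25,-31,-1],[0,0,0.081],0]
    - [[-27,-29,-1],[0,0,0.081],0]
    - [[-29,-26,-1],[0,0,0.081],0]
    - [[-31,-24,-1],[0,0,0.081],0]

```text
clock: 10.2
ee_pos: [522.0, -126.7, 227.0]
eef_rot: [1.66, 2.648, 0.007]
force: [0.9, 0.5, -0.3]
gripper_width: 85.2
```

Call:
carry_out:
  steps:
    - [[-33,-21,-1],[0,0,0.081],0]
    - [[-35,-18,-1],[0,0,0.081],0]
    - [[-36,-16,-1],[0,0,0.081],0]
    - [[-37,-13,-1],[0,0,0.081],0]
    - [[-38,-10,-1],[0,0,0.081],0]
    - [[-39,-6,-1],[0,0,0.081],0]
    - [[0,0,0],[0,0,0],0]

```text
clock: 10.9
ee_pos: [483.5, -373.9, 232.0]
eef_rot: [2.285, 2.142, 0.008]
force: [0.5, 0.1, 0.1]
gripper_width: 85.5
```

```bash
python3 - <<'E'
from h import *
p,R0,s=pose();print(p,phi_now(),s["gripper_width"],s["force"])
s,w=snap("wrist","w7.png");C=cam("wrist",s)
for d in nets.look_for("wrist","block1"): print(np.round(d["xyz"]),round(d["score"],2),np.round(proj(C,d["xyz"])))
E
```

```text
[ 483.45017143 -373.9467523   232.01967694] -0.06449532799229121 85.51756755450054 [0.47095639 0.10979042 0.1046975 ]
[ 572. -320.   20.] 0.98 [[383. 121.]]
[ 574. -210.   13.] 0.77 [[384.  19.]]
[ 452. -221.   20.] 0.7 [[275.  36.]]
[ 578. -401.   14.] 0.66 [[386. 184.]]
```

View pics/w7.png

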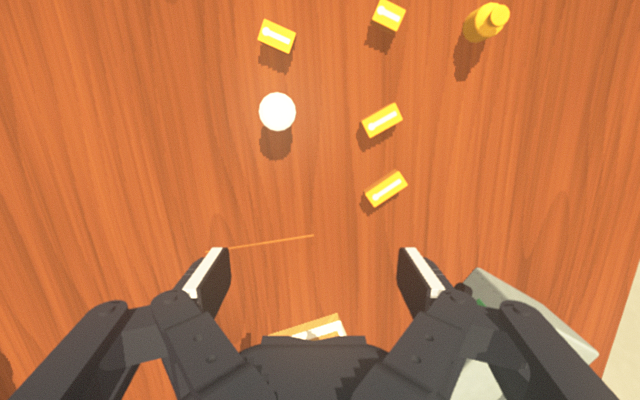

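```bash
cat >> h.py <<'E'
def blocks(w,s,lo=(21,120,170),hi=(36,255,255),save=None):
    C=cam("wrist",s);hsv=cv2.cvtColor(w,cv2.COLOR_BGR2HSV)
    m=cv2.inRange(hsv,lo,hi)
    m=cv2.morphologyEx(m,cv2.MORPH_CLOSE,np.ones((9,9)));m=cv2.morphologyEx(m,cv2.MORPH_OPEN,np.ones((3,3)))
    if save: cv2.imwrite(save,m)
    return blobs(C,m,20.)
E
python3 - <<'E'
from h import *
w=cv2.imread("pics/w7.png");s=r.sense();hsv=cv2.cvtColor(w,cv2.COLOR_BGR2HSV)
print([hsv[y,x].tolist() for x,y in [(265,34),(275,37),(278,50),(370,125),(367,133),(380,122),(390,180),(375,205),(300,150)]])
for b in blocks(w,s): print(b)
E
```

```text
[[0, 0, 255], [0, 0, 255], [11, 163, 163], [24, 5, 255], [19, 190, 255], [23, 4, 255], [28, 176, 255], [29, 173, 255], [10, 167, 218]]
(467.7, -606.4, 86.8, 10.9, np.float64(0.321))
(578.0, -399.2, 51.0, 23.4, np.float64(0.565))
(571.7, -312.9, 43.9, 22.8, np.float64(0.457))
(453.7, -216.1, 37.3, 22.4, np.float64(-0.445))
(692.2, -207.3, 36.3, 29.3, np.float64(-0.224))
(577.8, -199.8, 31.8, 25.5, np.float64(-0.439))
```

```bash
python3 - <<'E'
from h import *
a=plan([578,-399,110],0.565,0.2)
E
```

```text
5 [[[-5.0, 19.0, 25.0], [0.002, 0.001, -0.124], 0.2], [[-7.0, 18.0, 25.0], [0.002, 0.001, -0.124], 0.2], [[-9.0, 17.0, 25.0], [0.002, 0.001, -0.124], 0.2], [[-11.0, 16.0, 24.0], [0.002, 0.001, -0.124], 0.2], [[-13.0, 14.0, 24.0], [0.002, 0.001, -0.124], 0.2]]
```

Call:
carry_out:
  steps:
    - [[-5,19,25],[0,0,-0.124],0.2]
    - [[-7,18,25],[0,0,-0.124],0.2]
    - [[-9,17,25],[0,0,-0.124],0.2]
    - [[-11,16,24],[0,0,-0.124],0.2]
    - [[-13,14,24],[0,0,-0.124],0.2]
    - [[0,0,0],[0,0,0],0.2]
    - [[0,0,0],[0,0,0],0.2]

```text
clock: 11.7
ee_pos: [585.5, -386.5, 106.9]
eef_rot: [1.457, 2.772, 0.013]
force: [-0.6, -1.3, 0.7]
gripper_width: 68.5
```

```bash
cat >> h.py <<'E'
def near(zg,claw,fn):
    p,R0,s0=pose();print(p.round(1),round(phi_now(),3),round(s0["gripper_width"],1))
    s,w=snap("wrist",fn)
    for b in blocks(w,s,save="pics/m.png"):
        if np.hypot(b[0]-p[0],b[1]-p[1])<60: print(b); plan([b[0],b[1],zg],float(b[4]),claw,n=3,dec=1)
E
python3 -c "
from h import *
near(5,.2,'w8.png')"
```

```text
[ 585.5 -386.5  106.9] 0.603 68.5
(576.3, -405.7, 50.3, 22.4, np.float64(0.568))
3 [[[-3.5, -6.5, 33.9], [0.004, 0.001, 0.012], 0.2], [[-3.6, -6.4, 33.9], [0.004, 0.001, 0.012], 0.2], [[-3.7, -6.2, 34.0], [0.004, 0.001, 0.012], 0.2]]
```

View pics/w8.png

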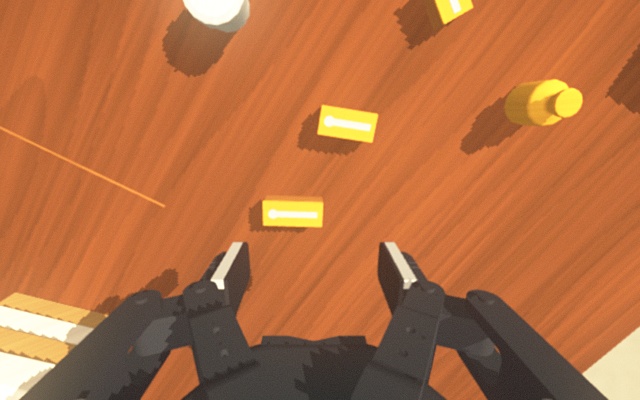

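Call:
carry_out:
  steps:
    - [[-5,-9,25],[0,0,0.012],0.2]
    - [[-5,-9,25],[0,0,0.012],0.2]
    - [[0,0,0],[0,0,0.01],0.2]
    - [[0,0,0],[0,0,0],0.2]

```text
clock: 12.15
ee_pos: [577.7, -403.6, 62.2]
eef_rot: [1.507, 2.739, 0.012]
force: [0.1, -0.2, 0.2]
gripper_width: 68.4
```

```bash
python3 - <<'E'
from h import *
near(5,.2,'w9.png')
s,t=snap("top");Ct=cam("top")
hsv=cv2.cvtColor(t,cv2.COLOR_BGR2HSV);m=cv2.inRange(hsv,(15,110,190),(36,255,255));m[:,:370]=0;m[:190]=0;m[260:]=0;m[:,480:]=0
m=cv2.morphologyEx(m,cv2.MORPH_CLOSE,np.ones((5,5)))
for b in blobs(Ct,m,20.,20): print("top",b)
E
```

```text
[ 577.7 -403.6   62.2] 0.565 68.4
(575.9, -405.6, 50.7, 23.1, np.float64(0.578))
3 [[[-0.1, -1.1, 19.1], [0.005, 0.003, -0.004], 0.2], [[-0.1, -1.0, 19.1], [0.005, 0.003, -0.004], 0.2], [[-0.2, -0.9, 19.1], [0.005, 0.003, -0.004], 0.2]]
top (453.2, -219.8, 37.5, 23.9, np.float64(-0.465))
top (570.9, -319.3, 43.7, 23.6, np.float64(0.463))
top (578.4, -206.4, 31.4, 22.9, np.float64(-0.461))
top (576.7, -405.0, 52.1, 23.4, np.float64(0.54))
```

Call:
carry_out:
  steps:
    - [[0,-1,19],[0.01,0.005,0],0.2]
    - [[0,-1,19],[0,0,0],0.2]
    - [[0,-1,19],[0,0,0],0.2]
    - [[0,0,0],[0,0,0],1]
    - [[0,0,0],[0,0,0],1]
    - [[0,0,0],[0,0,0],1]
    - [[0,0,0],[0,0,0],1]
    - [[0,0,0],[0,0,0],1]

```text
clock: 13.05
ee_pos: [578.3, -405.2, 5.9]
eef_rot: [1.506, 2.744, 0.001]
force: [0.5, -0.2, -0.7]
gripper_width: 49.5
```

```bash
cat >> h.py <<'E'
JIG=[592.2,12.8,-0.103]
def bay(i): 
    y=-84+42*(i-1);a=JIG[2];return np.array([JIG[0]-np.sin(a)*y,JIG[1]+np.cos(a)*y])
E
python3 - <<'E'
from h import *
p,R0,s=pose();print(p,phi_now(),s["gripper_width"],s["force"])
a=plan([p[0],p[1],100],R0,1,n=3)
a=plan([*bay(4),90],-.103,1,n=14,start=a)
E
```

```text
[ 578.27388574 -405.22188048    5.93254729] 0.5668696322275641 49.45218433436811 [ 0.51829891 -0.23001582 -0.65991229]
3 [[[-0.0, 0.0, -31.0], [0.0, 0.0, 0.0], 1], [[-0.0, 0.0, -31.0], [0.0, 0.0, 0.0], 1], [[-0.0, 0.0, -31.0], [0.0, 0.0, 0.0], 1]]
14 [[[27.0, 19.0, 1.0], [0.001, 0.0, 0.048], 1], [[28.0, 17.0, 1.0], [0.001, 0.0, 0.048], 1], [[29.0, 16.0, 1.0], [0.001, 0.0, 0.048], 1], [[29.0, 15.0, 1.0], [0.001, 0.0, 0.048], 1], [[30.0, 13.0, 1.0], [0.001, 0.0, 0.048], 1], [[31.0, 12.0, 1.0], [0.001, 0.0, 0.048], 1], [[31.0, 10.0, 1.0], [0.001, 0.0, 0.048], 1], [[32.0, 9.0, 1.0], [0.001, 0.0, 0.048], 1], [[32.0, 7.0, 1.0], [0.001, 0.0, 0.048], 1], [[32.0, 6.0, 1.0], [0.001, 0.0, 0.048], 1], [[33.0, 4.0, 1.0], [0.001, 0.0, 0.048], 1], [[33.0, 3.0, 1.0], [0.001, 0.0, 0.048], 1], [[33.0, 1.0, 1.0], [0.001, 0.0, 0.048], 1], [[33.0, -1.0, 1.0], [0.001, 0.0, 0.048], 1]]
```

Call:
carry_out:
  steps:
    - [[0,0,-25],[0,0,0],1]
    - [[0,0,-35],[0,0,0],1]
    - [[0,0,-35],[0,0,0],1]
    - [[27,19,1],[0,0,0.048],1]
    - [[28,17,1],[0,0,0.048],1]
    - [[29,16,1],[0,0,0.048],1]
    - [[29,15,1],[0,0,0.048],1]
    - [[30,13,1],[0,0,0.048],1]
    - [[31,12,1],[0,0,0.048],1]
    - [[31,10,1],[0,0,0.048],1]
    - [[32,9,1],[0,0,0.048],1]
    - [[32,7,1],[0,0,0.048],1]

```text
clock: 14.25
ee_pos: [590.7, -104.6, 94.6]
eef_rot: [2.089, 2.33, 0.006]
force: [1.2, 0.6, -0.5]
gripper_width: 49.4
```

Call:
carry_out:
  steps:
    - [[32,6,1],[0,0,0.048],1]
    - [[33,4,1],[0,0,0.048],1]
    - [[33,3,1],[0,0,0.048],1]
    - [[30,1,1],[0,0,0.048],1]
    - [[15,-1,0],[0,0,0.03],1]
    - [[0,0,0],[0,0,0],1]
    - [[0,0,0],[0,0,0],1]
    - [[0,0,0],[0,0,0],1]

```text
clock: 15.05
ee_pos: [600.2, 50.1, 90.7]
eef_rot: [2.337, 2.081, 0.011]
force: [-0.4, -0.2, -1.0]
gripper_width: 49.3
```

```bash
cat >> h.py <<'E'
def held(w,s,dz):
    """centre of the held block's top face in the tool frame; dz: top height above TCP"""
    p=np.array(s["ee_pos"]);Rt=R.from_rotvec(s["eef_rot"]);C=cam("wrist",s)
    hsv=cv2.cvtColor(w,cv2.COLOR_BGR2HSV);m=cv2.inRange(hsv,(21,120,170),(36,255,255))
    u=proj(C,p+[0,0,dz])[0];m2=np.zeros_like(m);a,b=int(u[0]),int(u[1]);m2[max(0,b-50):b+50,a-60:a+60]=m[max(0,b-50):b+50,a-60:a+60]
    m2=cv2.morphologyEx(m2,cv2.MORPH_CLOSE,np.ones((9,9)));cv2.imwrite("pics/m.png",m2)
    for bl in blobs(C,m2,p[2]+dz): print("held",bl,"tool",Rt.inv().apply([bl[0]-p[0],bl[1]-p[1],0]).round(1),"px",u.round(),"dphi",round(float(bl[4])-phi_now(),3))
E
python3 - <<'E'
from h import *
p,R0,s=pose();print(p,phi_now(),R0.as_matrix()[:,2].round(4),s["gripper_width"],s["qd"].round(3))
s,w=snap("wrist","w10.png");held(w,s,14.)
print(pose()[0]); fitjig(w,s,(592,13,-.103))
E
```

```text
[600.24916703  50.07744951  90.66264234] -0.11576082705471667 [ 0.0133 -0.0039 -0.9999] 49.33439308088682 [0.015 0.001 0.005 0.    0.007 0.001 0.009]
[600.2775148   49.6846503   90.65123288]
jig [ 5.93729e+02  1.73271e+01 -1.01500e-01] 6 res [3.5 2.8 1.3 1.4 1.7 2.1]
```

View pics/w10.png

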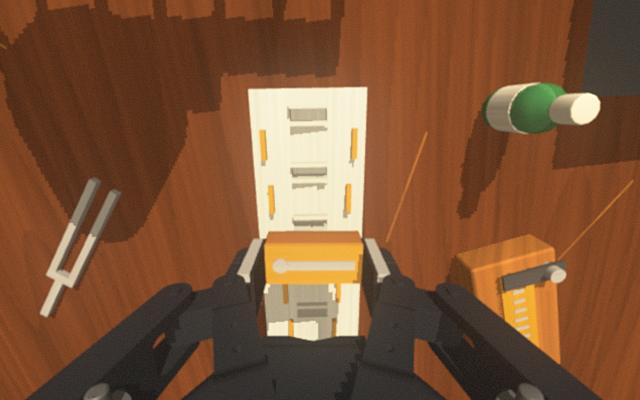

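```bash
sed -i 's/m=cv2.inRange(hsv,(21,120,170),(36,255,255))\n    u=/&/; s/hsv=cv2.cvtColor(w,cv2.COLOR_BGR2HSV);m=cv2.inRange(hsv,(21,120,170),(36,255,255))/hsv=cv2.cvtColor(w,cv2.COLOR_BGR2HSV);m=cv2.inRange(hsv,(14,100,215),(36,255,255))/' h.py
cat >> h.py <<'E'
def jig2(w,s,rows=228,g=None,a=None):
    """jig pose from the brass stops above image row `rows`; pixel residual least squares"""
    from scipy.optimize import least_squares
    C=cam("wrist",s);g=g or JIG
    hsv=cv2.cvtColor(w,cv2.COLOR_BGR2HSV);br=cv2.inRange(hsv,(10,110,140),(32,255,255));br[rows:]=0
    n,l,st,ce=cv2.connectedComponentsWithStats(br)
    ce=np.array([ce[i] for i in range(1,n) if 20<st[i,4]<1500])
    def pr(q):
        c,k=np.cos(q[2]),np.sin(q[2]);return proj(C,np.c_[MOD[:,:2]@np.array([[c,k],[-k,c]])+q[:2],MOD[:,2]])
    q=np.array(g,float)
    for tol in(40,20,10):
        u=pr(q);d=np.linalg.norm(u[:,None]-ce[None],axis=2);j=d.argmin(1);ok=d.min(1)<tol
        f=lambda v:np.r_[(pr(v)[ok]-ce[j[ok]]).ravel(),200*(v[2]-g[2]) if a is None else 5000*(v[2]-a)]
        q=least_squares(f,q).x
    print("jig2",q.round(4),ok.sum(),np.abs(f(q)[:-1]).reshape(-1,2).max(1).round(1));return q
E
python3 - <<'E'
from h import *
w=cv2.imread("pics/w10.png");s=r.sense();K,D,E=cam("wrist",s);print(K[:2,2],proj((K,D,E),s["ee_pos"]))
hsv=cv2.cvtColor(w,cv2.COLOR_BGR2HSV);print(hsv[250,300],hsv[238,300],hsv[145,354])
held(w,s,14.);jig2(w,s);jig2(w,s,190)
jig2(cv2.imread("pics/w2.png"),{"ee_pos":[593.3056,18.98,198.868],"eef_rot":R.as_rotvec(R.from_rotvec([2.199,2.233,.004]))},400)
E
```

```text
[313.30781647 196.84957757] [[315.47880579 249.41509821]]
[ 19 188 241] [ 13 171 201] [ 20 183 245]
held (597.8, 44.6, 48.2, 34.9, np.float64(-0.176)) tool [-5.3 -1.9 -0. ] px [316. 263.] dphi -0.06
jig2 [ 5.934499e+02  1.541040e+01 -1.032000e-01] 4 [0.5 0.4 0.4 0.5]
jig2 [ 5.938906e+02  1.962270e+01 -1.034000e-01] 4 [7.3 6.6 6.1 6.1]
jig2 [ 5.93580e+02  1.51808e+01 -1.01600e-01] 10 [0.4 0.7 0.2 0.5 0.3 0.3 0.4 0.3 0.8 0.4]
```

```bash
python3 - <<'E'
from h import *
C=cam("wrist");P=[[590,20,22],[600,90,22],[560,-30,20]]
print(unproj(C,proj(C,P),22.))
s2={"ee_pos":[593.3056,18.98,198.868],"eef_rot":[2.199,2.233,.004]}
fitjig(cv2.imread("pics/w2.png"),s2,(592,13,-.1))
a=[r.sense() for _ in range(4)]
for x in a: print(x["ee_pos"],x["eef_rot"])
E
```

```text
[[590.          20.          22.        ]
 [600.          90.          22.        ]
 [560.43241111 -28.54890705  22.        ]]
jig [ 5.935845e+02  1.532650e+01 -9.980000e-02] 10 res [0.1 0.5 0.4 0.8 0.2 0.2 0.7 0.4 0.8 0.4]
[600.2775148   49.6846503   90.65123288] [2.33791851 2.08062094 0.01127134]
[600.2775148   49.6846503   90.65123288] [2.33791851 2.08062094 0.01127134]
[600.2775148   49.6846503   90.65123288] [2.33791851 2.08062094 0.01127134]
[600.2775148   49.6846503   90.65123288] [2.33791851 2.08062094 0.01127134]
```

```bash
sed -i 's/^JIG=.*/JIG=[593.5,15.3,-0.1025]/' h.py; python3 - <<'E'
from h import *
plan([598.9,57,40],-.1025,1,n=3,dec=1)
E
```

```text
3 [[[2.4, -1.0, 16.9], [0.005, 0.001, -0.005], 1], [[2.4, -0.9, 16.9], [0.005, 0.001, -0.005], 1], [[2.4, -0.8, 16.9], [0.005, 0.001, -0.005], 1]]
```

Call:
carry_out:
  steps:
    - [[2.5,-1,17],[0.005,0.001,-0.005],1]
    - [[2.5,-1,17],[0.005,0.001,-0.005],1]
    - [[2.5,-1,17],[0.004,0,-0.005],1]
    - [[0,0,0],[0,0,0],1]
    - [[0,0,0],[0,0,0],1]

```text
clock: 15.6
ee_pos: [597.8, 54.1, 34.2]
eef_rot: [-2.332, -2.102, 0.006]
force: [0.5, 0.5, -0.3]
gripper_width: 49.2
```

```bash
python3 - <<'E'
from h import *
p,R0,s=pose();print(p,phi_now(),R0.as_matrix()[:,2].round(4),s["gripper_width"],s["qd"].round(3))
s,w=snap("wrist","w11.png")
jig2(w,s,228,a=-.1025)
C=cam("wrist",s);print(proj(C,p+[0,0,14]))
cv2.imwrite("pics/w11c.png",cv2.resize(w[60:320,180:450],None,fx=2.2,fy=2.2))
plan([598.9,57,24.5],-.1025,1,n=2,dec=1)
E
```

```text
[597.76604016  54.11099581  34.24248921] -0.10365601995552899 [-0.0036 -0.0014 -1.    ] 49.15289686820384 [-0.004  0.027  0.002  0.012  0.005 -0.011 -0.003]
jig2 [ 5.938311e+02  1.940610e+01 -1.025000e-01] 4 [7.4 7.5 6.4 6.2]
[[315.5744489  262.59694499]]
2 [[[1.5, 0.5, 4.9], [-0.002, 0.001, -0.001], 1], [[1.5, 0.5, 4.9], [-0.002, 0.001, -0.001], 1]]
```

View pics/w11c.png

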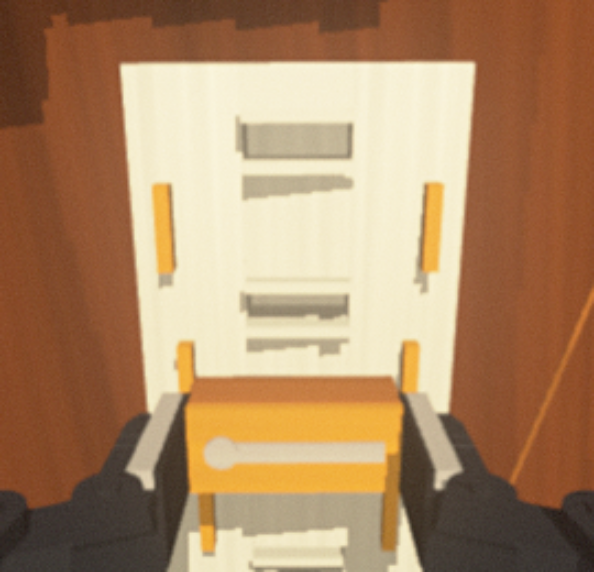

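```bash
python3 - <<'E'
from h import *
w=cv2.imread("pics/w11.png");s={"ee_pos":[597.766,54.111,34.242],"eef_rot":R.from_matrix(R.from_rotvec([-2.332,-2.102,.006]).as_matrix()).as_rotvec()}
C=cam("wrist",s);hsv=cv2.cvtColor(w,cv2.COLOR_BGR2HSV);br=cv2.inRange(hsv,(10,110,140),(32,255,255));br[200:]=0;br[:100]=0;br[:,420:]=0
n,l,st,ce=cv2.connectedComponentsWithStats(br)
for i in range(1,n):
  if st[i,4]>40: print(ce[i],unproj(C,ce[i:i+1],22.))
print(bay(5))
# block top: rows (403..492)/2.2+60, cols 
print(unproj(C,[[188/2.2+180,403/2.2+60],[403/2.2+180,403/2.2+60],[401/2.2+180,492/2.2+60],[190/2.2+180,492/2.2+60]],34.24+14.07).round(1))
E
```

```text
[222.95424837 145.87616099] [[554.1684626  113.85869793  22.        ]]
[405.30119177 151.60527266] [[650.97054604 100.77387091  22.        ]]
[168.00297619 151.97321429] [[523.91064726 113.76586717  22.        ]]
[253.86046512 163.20930233] [[569.10409727 102.88892256  22.        ]]
[375.76923077 162.97633136] [[634.960695    96.21947385  22.        ]]
[152.93277311 185.26890756] [[510.75282167  96.45259683  22.        ]]
[602.09493145  98.8591237 ]
[[574.4  67.3  48.3]
 [622.1  62.5  48.3]
 [620.5  39.5  48.3]
 [571.3  44.5  48.3]]
```

Call:
carry_out:
  steps:
    - [[4,0.3,0],[0,0,0],1]
    - [[0,0,0],[0,0,0],1]
    - [[0,0,0],[0,0,0],1]

```text
clock: 15.95
ee_pos: [599.1, 58.6, 35.4]
eef_rot: [-2.333, -2.103, 0.004]
force: [0.5, 0.2, -0.0]
gripper_width: 49.3
```

Call:
carry_out:
  steps:
    - [[-0.6,-0.5,6],[0,0,0],1]
    - [[0,0,4],[0,0,0],1]
    - [[0,0,1],[0,0,0],1]
    - [[0,0,0],[0,0,0],1]
    - [[0,0,0],[0,0,0],1]

```text
clock: 16.45
ee_pos: [598.8, 57.9, 24.0]
eef_rot: [2.333, 2.103, -0.003]
force: [-0.7, 0.4, 0.0]
gripper_width: 49.5
```

Call:
carry_out:
  steps:
    - [[0,0,0],[0,0,0],0.3]
    - [[0,0,0],[0,0,0],0.2]
    - [[0,0,0],[0,0,0],0.2]
    - [[0,0,-20],[0,0,0],0.1]
    - [[-10,0,-40],[0,0,0],0]
    - [[-20,0,-40],[0,0,0],0]
    - [[0,0,-10],[0,0,0],0]
    - [[0,0,0],[0,0,0],0]
    - [[0,0,0],[0,0,0],0]

```text
clock: 17.35
ee_pos: [595.3, 27.9, 137.1]
eef_rot: [-2.332, -2.104, 0.004]
force: [0.2, 0.1, -1.0]
gripper_width: 85.7
```

```bash
cat >> h.py <<'E'
def checkjig(w,s,ids):
    """placed blocks' top centres (z=38) in the jig frame relative to their bays"""
    C=cam("wrist",s);hsv=cv2.cvtColor(w,cv2.COLOR_BGR2HSV)
    m=cv2.inRange(hsv,(14,100,190),(36,255,255))
    m=cv2.morphologyEx(m,cv2.MORPH_CLOSE,np.ones((9,9)))
    for i in ids:
        u=proj(C,[*bay(i),38.])[0].astype(int)
        n,l=cv2.connectedComponents(m);k=l[u[1],u[0]]
        if k==0: print(i,"nothing at",u); continue
        b=blobs(C,((l==k)*255).astype(np.uint8),38.)[0];d=np.array(b[:2])-bay(i);a=JIG[2]
        print("bay",i,b,"off(jig)",(d@np.array([[np.cos(a),-np.sin(a)],[np.sin(a),np.cos(a)]])).round(1))
E
python3 - <<'E'
from h import *
p,R0,s=pose();print(p,phi_now(),s["gripper_width"],s["qd"].round(3))
s,w=snap("wrist","w12.png");checkjig(w,s,[4]);jig2(w,s,400)
a=plan([571,-319,95],.46,.25,n=14)
E
```

```text
[595.27363309  27.87946523 137.09869602] -0.10272275732742019 85.67259139073789 [-0.006 -0.001 -0.002  0.003 -0.004 -0.002 -0.002]
bay 4 (597.8, 57.7, 60.0, 25.7, np.float64(-0.117)) off(jig) [-0.1  0.6]
jig2 [ 5.935792e+02  1.603080e+01 -1.013000e-01] 8 [0.5 0.8 0.5 0.3 0.5 0.3 1.1 0.6]
14 [[[-25.0, 1.0, 3.0], [-0.0, 0.0, -0.04], 0.25], [[-25.0, -0.0, 3.0], [-0.0, 0.0, -0.04], 0.25], [[-25.0, -1.0, 3.0], [-0.0, 0.0, -0.04], 0.25], [[-25.0, -2.0, 3.0], [-0.0, 0.0, -0.04], 0.25], [[-25.0, -3.0, 3.0], [-0.0, 0.0, -0.04], 0.25], [[-25.0, -4.0, 3.0], [-0.0, 0.0, -0.04], 0.25], [[-24.0, -5.0, 3.0], [-0.0, 0.0, -0.04], 0.25], [[-24.0, -6.0, 3.0], [-0.0, 0.0, -0.04], 0.25], [[-24.0, -7.0, 3.0], [-0.0, 0.0, -0.04], 0.25], [[-24.0, -8.0, 3.0], [-0.0, 0.0, -0.04], 0.25], [[-23.0, -9.0, 3.0], [-0.0, 0.0, -0.04], 0.25], [[-23.0, -10.0, 3.0], [-0.0, 0.0, -0.04], 0.25], [[-22.0, -11.0, 3.0], [-0.0, 0.0, -0.04], 0.25], [[-22.0, -12.0, 3.0], [-0.0, 0.0, -0.04], 0.25]]
```

View pics/w12.png

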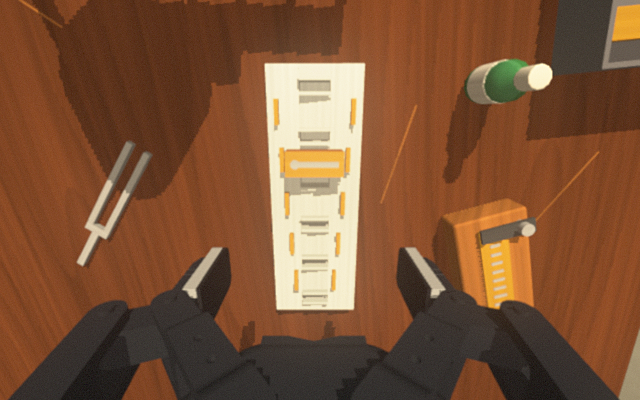

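Call:
carry_out:
  steps:
    - [[-29,1,2],[0,0,-0.047],0.25]
    - [[-29,0,2],[0,0,-0.047],0.25]
    - [[-29,-2,2],[0,0,-0.047],0.25]
    - [[-29,-3,2],[0,0,-0.047],0.25]
    - [[-29,-5,2],[0,0,-0.047],0.25]
    - [[-28,-6,2],[0,0,-0.047],0.25]
    - [[-28,-8,2],[0,0,-0.047],0.25]
    - [[-28,-9,2],[0,0,-0.047],0.25]
    - [[-27,-10,2],[0,0,-0.047],0.25]
    - [[-27,-11,2],[0,0,-0.047],0.25]
    - [[-26,-12,2],[0,0,-0.047],0.25]
    - [[-26,-13,2],[0,0,-0.047],0.25]

```text
clock: 18.6
ee_pos: [569.6, -317.5, 91.5]
eef_rot: [-1.585, -2.681, 0.005]
force: [0.5, -0.5, 0.6]
gripper_width: 64.5
```

Call:
carry_out:
  steps:
    - [[0,0,5],[0,0,0],0.25]
    - [[0,0,5],[0,0,0],0.25]
    - [[0,0,0],[0,0,0],0.25]
    - [[0,0,0],[0,0,0],0.25]

```text
clock: 19.0
ee_pos: [566.9, -318.3, 75.1]
eef_rot: [-1.583, -2.674, 0.006]
force: [-0.7, -0.5, -0.2]
gripper_width: 63.9
```

```bash
sed -i 's/^JIG=.*/JIG=[593.5,15.6,-0.102]/' h.py; python3 -c "
from h import *
near(45,.25,'w13.png')"
```

```text
[ 566.9 -318.3   75.1] 0.502 63.9
(570.3, -318.6, 43.5, 22.9, np.float64(0.451))
3 [[[-0.9, 1.1, 10.0], [-0.007, -0.009, 0.017], 0.25], [[-0.8, 1.1, 10.0], [-0.007, -0.009, 0.017], 0.25], [[-0.7, 1.0, 10.0], [-0.007, -0.009, 0.017], 0.25]]
```

Call:
carry_out:
  steps:
    - [[-1,1.4,22],[-0.007,-0.009,0.017],0.25]
    - [[-1,1.3,22],[-0.007,-0.009,0.017],0.25]
    - [[-0.5,1,18],[-0.007,-0.009,0.017],0.25]
    - [[0,0,5],[0,0,0],0.25]
    - [[0,0,0],[0,0,0],0.25]
    - [[0,0,0],[0,0,0],0.25]

```text
clock: 19.65
ee_pos: [573.5, -314.3, 9.3]
eef_rot: [1.661, 2.661, 0.002]
force: [-0.3, -0.2, -0.6]
gripper_width: 64.3
```

```bash
python3 -c "
from h import *
print(pose()[1].as_matrix()[:,2])
near(6.5,.25,'w14.png')"
```

```text
[ 0.00448143 -0.00153123 -0.99998879]
[ 573.5 -314.3    9.3] 0.455 64.3
(570.1, -318.3, 42.9, 21.1, np.float64(0.453))
3 [[[-0.7, -1.6, 1.0], [0.001, 0.001, 0.001], 0.25], [[-0.7, -1.6, 1.0], [0.001, 0.001, 0.001], 0.25], [[-0.7, -1.6, 1.0], [0.001, 0.001, 0.001], 0.25]]
```

Call:
carry_out:
  steps:
    - [[-2,-4,2],[0,0,0],0.25]
    - [[0,0,0],[0,0,0],0.25]
    - [[0,0,0],[0,0,0],1]
    - [[0,0,0],[0,0,0],1]
    - [[0,0,0],[0,0,0],1]
    - [[0,0,0],[0,0,0],1]
    - [[0,0,0],[0,0,0],1]

```text
clock: 20.4
ee_pos: [571.9, -319.6, 10.3]
eef_rot: [1.66, 2.657, 0.002]
force: [0.0, -0.2, -0.6]
gripper_width: 42.4
```

```bash
python3 - <<'E'
from h import *
p,R0,s=pose();print(p,phi_now(),s["gripper_width"],s["force"])
a=plan([p[0],p[1],90],R0,1,n=3)
a=plan([*bay(3),80],-.102,1,n=10,start=a)
E
```

```text
[ 571.85216761 -319.56506825   10.34223089] 0.45409041360796837 42.444010193239414 [ 0.01760997 -0.18856044 -0.56892055]
3 [[[-0.0, 0.0, -27.0], [0.0, 0.0, 0.0], 1], [[-0.0, 0.0, -27.0], [0.0, 0.0, 0.0], 1], [[-0.0, 0.0, -27.0], [0.0, 0.0, 0.0], 1]]
10 [[[29.0, 17.0, 1.0], [0.001, 0.001, 0.056], 1], [[30.0, 15.0, 1.0], [0.001, 0.001, 0.056], 1], [[31.0, 13.0, 1.0], [0.001, 0.001, 0.056], 1], [[32.0, 12.0, 1.0], [0.001, 0.001, 0.056], 1], [[32.0, 10.0, 1.0], [0.001, 0.001, 0.056], 1], [[33.0, 8.0, 1.0], [0.001, 0.001, 0.056], 1], [[33.0, 6.0, 1.0], [0.001, 0.001, 0.056], 1], [[33.0, 4.0, 1.0], [0.001, 0.001, 0.056], 1], [[33.0, 2.0, 1.0], [0.001, 0.001, 0.056], 1], [[34.0, 1.0, 1.0], [0.001, 0.001, 0.056], 1]]
```

Call:
carry_out:
  steps:
    - [[0,0,-20],[0,0,0],1]
    - [[0,0,-30],[0,0,0],1]
    - [[0,0,-30],[0,0,0],1]
    - [[29,17,1],[0,0,0.056],1]
    - [[30,15,1],[0,0,0.056],1]
    - [[31,13,1],[0,0,0.056],1]
    - [[32,12,1],[0,0,0.056],1]
    - [[32,10,1],[0,0,0.056],1]
    - [[33,8,1],[0,0,0.056],1]
    - [[33,6,1],[0,0,0.056],1]
    - [[33,4,1],[0,0,0.056],1]
    - [[30,2,1],[0,0,0.05],1]

```text
clock: 21.6
ee_pos: [593.0, -15.5, 82.3]
eef_rot: [2.294, 2.135, 0.004]
force: [0.0, -0.1, -0.3]
gripper_width: 42.1
```

Call:
carry_out:
  steps:
    - [[15,0,2],[0,0,0],1]
    - [[0,0,0],[0,0,0],1]
    - [[0,0,0],[0,0,0],1]
    - [[0,0,0],[0,0,0],1]

```text
clock: 22.0
ee_pos: [594.0, 4.7, 80.2]
eef_rot: [2.289, 2.141, 0.005]
force: [-0.3, 1.1, 0.5]
gripper_width: 42.2
```

```bash
cat >> h.py <<'E'
def held2(w,s,h,L):
    """held block: top face edges in the tool frame; h = top above TCP. Fits minAreaRect to brass colour near TCP"""
    p=np.array(s["ee_pos"]);Rt=R.from_rotvec(s["eef_rot"]);C=cam("wrist",s)
    hsv=cv2.cvtColor(w,cv2.COLOR_BGR2HSV)
    u=proj(C,p+[0,0,h])[0];k=C[0][0,0]/(C[2]@np.r_[p+[0,0,h],1])[2]
    a,b=int(L/2*k+5),int(11*k+7);x0,y0=int(u[0]-a),int(u[1]-b)
    m=cv2.inRange(hsv,(15,100,222),(36,255,255)); M=np.zeros_like(m);M[y0:y0+2*b,x0:x0+2*a]=m[y0:y0+2*b,x0:x0+2*a]
    M=cv2.morphologyEx(M,cv2.MORPH_CLOSE,np.ones((13,13)));n,l,st,ce=cv2.connectedComponentsWithStats(M);j=1+st[1:,4].argmax()
    q=blobs(C,((l==j)*255).astype(np.uint8),p[2]+h)[0]
    t=Rt.inv().apply([q[0]-p[0],q[1]-p[1],0]);print("held",q,"world off",(np.array(q[:2])-p[:2]).round(1),"tool",t.round(1),"dphi",round(float(q[4])-phi_now(),3))
    return q
E
python3 - <<'E'
from h import *
p,R0,s=pose();print(p,phi_now(),R0.as_matrix()[:,2].round(4),s["gripper_width"],s["qd"].round(3))
s,w=snap("wrist","w15.png");held2(w,s,9.7,44)
cv2.imwrite("pics/w15c.png",cv2.resize(w[60:320,180:450],None,fx=2.2,fy=2.2))
print(bay(3)); plan([*bay(3),45],-.102,1,dec=1,n=2)
# check on known block4 case
w=cv2.imread("pics/w11.png");held2(w,{"ee_pos":[597.766,54.111,34.242],"eef_rot":[-2.332,-2.102,.006]},14.07,51)
E
```

```text
[593.95277507   4.67885507  80.18630367] -0.06686200341700455 [ 0.0072 -0.0029 -1.    ] 42.17994573734731 [ 0.013 -0.001  0.006  0.     0.005  0.003  0.005]
held (592.7, 3.5, 41.5, 30.1, np.float64(-0.043)) world off [-1.3 -1.2] tool [-1.3 -1.2 -0. ] dphi 0.024
[593.5  15.6]
2 [[[5.7, -0.7, 17.6], [0.004, 0.001, 0.017], 1], [[5.6, -0.8, 17.6], [0.004, 0.001, 0.017], 1]]
held (596.0, 56.3, 49.6, 27.6, np.float64(-0.101)) world off [-1.8  2.2] tool [ 2. -2.  0.] dphi -0.034
```

View pics/w15c.png

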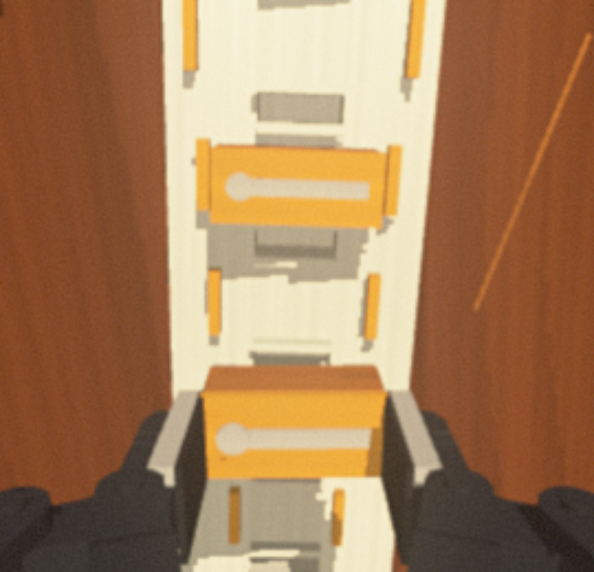

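```bash
python3 - <<'E'
from h import *
p,R0,s=pose();C=cam("wrist",s);h=p[2]+9.7
q=unproj(C,[[x/2.2+180,y/2.2+60] for x,y in [(205,390),(383,390),(385,478),(205,478)]],h);print(q.round(1),(q.mean(0)-p).round(1))
E
```

```text
[[573.3  17.8  89.9]
 [614.   14.9  89.9]
 [613.9  -8.4  89.9]
 [570.7  -5.3  89.9]] [-1.   0.4  9.7]
```

Call:
carry_out:
  steps:
    - [[5,-0.2,12],[0.004,0,0.018],1]
    - [[5,-0.2,12],[0.003,0,0.017],1]
    - [[0,0,4],[0,0,0],1]
    - [[0,0,0],[0,0,0],1]
    - [[0,0,0],[0,0,0],1]

```text
clock: 22.55
ee_pos: [594.0, 12.1, 48.7]
eef_rot: [2.339, 2.096, -0.005]
force: [-0.1, -0.3, -0.4]
gripper_width: 42.0
```

```bash
python3 - <<'E'
from h import *
p,R0,s=pose();print(p,phi_now(),s["gripper_width"]);plan([594.3,15.3,32],-.102,1,dec=1,n=1)
E
```

```text
[594.02660256  12.05172497  48.6659422 ] -0.10963030962374047 41.978229719294596
1 [[[3.3, -0.1, 16.7], [-0.002, 0.003, -0.008], 1]]
```

Call:
carry_out:
  steps:
    - [[3,0,5],[-0.002,0.003,-0.008],1]
    - [[0,0,5],[0,0,0],1]
    - [[0,0,1],[0,0,0],1]
    - [[0,0,0],[0,0,0],1]

```text
clock: 22.95
ee_pos: [594.6, 15.1, 37.1]
eef_rot: [2.33, 2.106, 0.001]
force: [0.1, -0.6, -0.6]
gripper_width: 42.1
```

Call:
carry_out:
  steps:
    - [[0,0,5],[0,0,0],1]
    - [[0,0,3],[0,0,0],1]
    - [[0,0,0.5],[0,0,0],1]
    - [[0,0,0],[0,0,0],1]

```text
clock: 23.35
ee_pos: [594.7, 15.0, 28.0]
eef_rot: [2.33, 2.106, 0.002]
force: [-0.2, -0.2, 0.5]
gripper_width: 42.0
```

Call:
carry_out:
  steps:
    - [[0,0,0],[0,0,0],0.35]
    - [[0,0,0],[0,0,0],0.25]
    - [[0,0,0],[0,0,0],0.25]
    - [[0,0,-20],[0,0,0],0.2]
    - [[-10,0,-40],[0,0,0],0.1]
    - [[-20,0,-40],[0,0,0],0]
    - [[0,0,-5],[0,0,0],0]
    - [[0,0,0],[0,0,0],0]

```text
clock: 24.15
ee_pos: [591.2, -15.2, 136.6]
eef_rot: [2.329, 2.108, 0.001]
force: [-0.3, 0.9, -0.7]
gripper_width: 85.5
```

```bash
python3 - <<'E'
from h import *
p,R0,s=pose();print(p,phi_now(),s["gripper_width"])
s,w=snap("wrist","w16.png");checkjig(w,s,[3,4]);jig2(w,s,400)
a=plan([455,-215,85],-.46,.3,n=9)
E
```

```text
[591.21106226 -15.19454309 136.56647995] -0.09979540568817041 85.49268235640817
bay 3 (593.4, 16.1, 53.6, 25.6, np.float64(-0.1)) off(jig) [-0.2  0.5]
bay 4 (597.7, 56.1, 59.9, 22.5, np.float64(-0.1)) off(jig) [ 0.1 -1.3]
jig2 [ 5.93617e+02  1.59371e+01 -1.00800e-01] 6 [0.7 0.5 0.7 0.7 1.1 0.7]
9 [[[-24.0, -13.0, 6.0], [0.0, 0.0, 0.04], 0.3], [[-24.0, -12.0, 6.0], [0.0, 0.0, 0.04], 0.3], [[-25.0, -11.0, 6.0], [0.0, 0.0, 0.04], 0.3], [[-25.0, -10.0, 6.0], [0.0, 0.0, 0.04], 0.3], [[-25.0, -9.0, 6.0], [0.0, 0.0, 0.04], 0.3], [[-26.0, -8.0, 6.0], [0.0, 0.0, 0.04], 0.3], [[-26.0, -7.0, 6.0], [0.0, 0.0, 0.04], 0.3], [[-26.0, -6.0, 6.0], [0.0, 0.0, 0.04], 0.3], [[-26.0, -5.0, 6.0], [0.0, 0.0, 0.04], 0.3]]
```

Call:
carry_out:
  steps:
    - [[-24,-13,6],[0,0,0.04],0.3]
    - [[-24,-12,6],[0,0,0.04],0.3]
    - [[-25,-11,6],[0,0,0.04],0.3]
    - [[-25,-10,6],[0,0,0.04],0.3]
    - [[-25,-9,6],[0,0,0.04],0.3]
    - [[-26,-8,6],[0,0,0.04],0.3]
    - [[-26,-7,6],[0,0,0.04],0.3]
    - [[-26,-6,6],[0,0,0.04],0.3]
    - [[-20,-3,4],[0,0,0.02],0.3]
    - [[0,0,0],[0,0,0],0.3]
    - [[0,0,0],[0,0,0],0.3]
    - [[0,0,0],[0,0,0],0.3]

```text
clock: 25.4
ee_pos: [447.8, -208.8, 69.2]
eef_rot: [-2.645, -1.67, 0.014]
force: [-0.4, 0.2, 1.0]
gripper_width: 59.6
```

```bash
python3 -c "
from h import *
near(30,.3,'w17.png')
print(blocks(cv2.imread('pics/w17.png'),r.sense()))"
```

```text
[ 447.8 -208.8   69.2] -0.445 59.6
(453.5, -220.1, 36.8, 22.6, np.float64(-0.438))
3 [[[-2.7, 3.5, 13.0], [-0.006, 0.0, -0.002], 0.3], [[-2.7, 3.4, 13.0], [-0.006, 0.0, -0.002], 0.3], [[-2.7, 3.4, 13.1], [-0.006, 0.0, -0.002], 0.3]]
[(453.8, -219.9, 36.8, 22.6, np.float64(-0.438)), (576.9, -206.4, 30.1, 21.8, np.float64(-0.439)), (665.8, -201.0, 10.3, 6.2, np.float64(-0.433))]
```

Call:
carry_out:
  steps:
    - [[-4,5,15],[-0.006,0,0],0.3]
    - [[-3,4.5,10],[-0.006,0,0],0.3]
    - [[0,0,3],[-0.005,0,0],0.3]
    - [[0,0,0],[0,0,0],0.3]
    - [[0,0,0],[0,0,0],0.3]

```text
clock: 25.95
ee_pos: [455.7, -216.2, 40.4]
eef_rot: [2.651, 1.684, 0.003]
force: [0.5, -0.6, 0.2]
gripper_width: 60.0
```

```bash
python3 -c "
from h import *
near(8,.3,'w18.png')"
```

```text
[ 455.7 -216.2   40.4] -0.439 60.0
(453.6, -219.6, 36.7, 23.2, np.float64(-0.44))
3 [[[-1.3, -0.2, 10.8], [0.001, -0.0, 0.0], 0.3], [[-1.3, -0.2, 10.8], [0.001, -0.0, 0.0], 0.3], [[-1.3, -0.2, 10.8], [0.001, -0.0, 0.0], 0.3]]
```

Call:
carry_out:
  steps:
    - [[-3.5,0.3,12],[0,0,0],0.3]
    - [[0,0,10],[0,0,0],0.3]
    - [[0,0,7],[0,0,0],0.3]
    - [[0,0,2],[0,0,0],0.3]
    - [[0,0,0],[0,0,0],0.3]
    - [[0,0,0],[0,0,0],1]
    - [[0,0,0],[0,0,0],1]
    - [[0,0,0],[0,0,0],1]
    - [[0,0,0],[0,0,0],1]
    - [[0,0,0],[0,0,0],1]

```text
clock: 27.0
ee_pos: [455.0, -219.9, 8.0]
eef_rot: [2.65, 1.683, 0.004]
force: [-0.5, 0.3, -1.1]
gripper_width: 35.6
```

```bash
python3 - <<'E'
from h import *
p,R0,s=pose();print(p,phi_now(),s["gripper_width"],s["force"])
a=plan([p[0],p[1],90],R0,1,n=3)
a=plan([*bay(2),80],-.102,1,n=8,start=a)
E
```

```text
[ 454.96134945 -219.89386832    8.03219886] -0.4387911196686955 35.60576164775172 [-0.45520971  0.25071818 -1.10130688]
3 [[[0.0, 0.0, -27.0], [0.0, 0.0, 0.0], 1], [[0.0, 0.0, -27.0], [0.0, 0.0, 0.0], 1], [[0.0, 0.0, -27.0], [0.0, 0.0, 0.0], 1]]
8 [[[29.0, 5.0, 1.0], [0.0, -0.0, -0.042], 1], [[29.0, 6.0, 1.0], [0.0, -0.0, -0.042], 1], [[29.0, 7.0, 1.0], [0.0, -0.0, -0.042], 1], [[28.0, 9.0, 1.0], [0.0, -0.0, -0.042], 1], [[28.0, 10.0, 1.0], [0.0, -0.0, -0.042], 1], [[27.0, 11.0, 1.0], [0.0, -0.0, -0.042], 1], [[27.0, 12.0, 1.0], [0.0, -0.0, -0.042], 1], [[26.0, 13.0, 1.0], [0.0, -0.0, -0.042], 1]]
```

Call:
carry_out:
  steps:
    - [[0,0,-20],[0,0,0],1]
    - [[0,0,-30],[0,0,0],1]
    - [[0,0,-30],[0,0,0],1]
    - [[29,5,1],[0,0,-0.042],1]
    - [[29,6,1],[0,0,-0.042],1]
    - [[29,7,1],[0,0,-0.042],1]
    - [[28,9,1],[0,0,-0.042],1]
    - [[28,10,1],[0,0,-0.042],1]
    - [[27,11,1],[0,0,-0.042],1]
    - [[24,12,1],[0,0,-0.04],1]
    - [[10,8,0],[0,0,-0.02],1]
    - [[0,0,0],[0,0,0],1]

```text
clock: 28.2
ee_pos: [585.7, -38.6, 85.5]
eef_rot: [2.345, 2.083, 0.006]
force: [0.3, 0.0, -0.2]
gripper_width: 35.4
```

Call:
carry_out:
  steps:
    - [[0,0,5],[0,0,0],1]
    - [[0,0,0],[0,0,0],1]
    - [[0,0,0],[0,0,0],1]

```text
clock: 28.5
ee_pos: [583.9, -41.8, 79.8]
eef_rot: [2.35, 2.078, 0.002]
force: [0.4, -0.2, 0.3]
gripper_width: 35.3
```

```bash
cat >> h.py <<'E'
def held3(w,s,h):
    """held block from its white reed: centroid of bright low-sat pixels near TCP"""
    p=np.array(s["ee_pos"]);C=cam("wrist",s);u=proj(C,p+[0,0,h])[0].astype(int)
    hsv=cv2.cvtColor(w,cv2.COLOR_BGR2HSV)[u[1]-32:u[1]+32,u[0]-30:u[0]+30]
    m=((hsv[...,0]>=15)&(hsv[...,0]<=30)&(hsv[...,1]>110)&(hsv[...,2]>225)).astype(np.uint8)
    # rows of the top face: brass fraction per row / front side is browner
    f=m.mean(1);g=np.convolve(((hsv[...,1]<90)|(m>0)).mean(1),np.ones(3)/3,"same")
    return u,f.round(1),g.round(1)
E
python3 - <<'E'
from h import *
p,R0,s=pose();print(p,phi_now(),s["gripper_width"],s["qd"].round(3))
s,w=snap("wrist","w19.png")
C=cam("wrist",s);u=proj(C,p+[0,0,12.])[0];print("tcp",u)
hsv=cv2.cvtColor(w,cv2.COLOR_BGR2HSV);x,y=u.astype(int)
for yy in range(y-38,y+32,2): print(yy,[hsv[yy,xx].tolist() for xx in (x-24,x+14)],end=" ")
print();yy=y-12;print([(xx,hsv[yy,xx].tolist()) for xx in list(range(x-50,x-24,2))+list(range(x+22,x+50,2))])
print(bay(2)); plan([*bay(2),45],-.102,1,dec=1,n=2)
E
```

```text
[583.91057153 -41.7636124   79.75159517] -0.12259458253431722 35.30041184714952 [ 0.01   0.001  0.006  0.013  0.002 -0.005 -0.001]
tcp [315.70733496 260.52915404]
222 [[23, 44, 244], [23, 56, 227]] 224 [[23, 42, 244], [24, 51, 234]] 226 [[24, 38, 246], [25, 40, 244]] 228 [[18, 84, 226], [17, 77, 212]] 230 [[13, 168, 182], [14, 171, 189]] 232 [[14, 172, 196], [13, 172, 199]] 234 [[13, 168, 196], [14, 168, 199]] 236 [[14, 175, 191], [14, 175, 192]] 238 [[14, 170, 189], [13, 167, 195]] 240 [[15, 177, 221], [14, 183, 213]] 242 [[18, 187, 233], [17, 184, 229]] 244 [[19, 191, 239], [19, 192, 239]] 246 [[19, 185, 241], [19, 190, 241]] 248 [[19, 190, 240], [19, 185, 242]] 250 [[19, 190, 239], [19, 183, 242]] 252 [[19, 188, 241], [19, 189, 241]] 254 [[18, 175, 239], [19, 190, 241]] 256 [[17, 64, 216], [20, 194, 243]] 258 [[18, 56, 219], [16, 100, 226]] 260 [[19, 58, 221], [20, 57, 220]] 262 [[19, 55, 222], [19, 56, 223]] 264 [[21, 58, 224], [19, 58, 223]] 266 [[20, 57, 225], [19, 61, 227]] 268 [[18, 61, 223], [19, 174, 242]] 270 [[18, 156, 236], [19, 196, 241]] 272 [[19, 201, 237], [19, 197, 
[... 363 characters left out ...]
, [20, 59, 196]), (269, [19, 61, 197]), (271, [18, 57, 203]), (273, [18, 62, 178]), (275, [14, 90, 79]), (277, [14, 107, 79]), (279, [17, 190, 228]), (281, [19, 196, 239]), (283, [19, 193, 238]), (285, [19, 187, 240]), (287, [19, 192, 239]), (289, [19, 192, 240]), (337, [19, 192, 241]), (339, [19, 187, 241]), (341, [19, 187, 242]), (343, [19, 190, 241]), (345, [20, 192, 243]), (347, [18, 187, 237]), (349, [17, 130, 88]), (351, [14, 93, 77]), (353, [16, 71, 137]), (355, [19, 59, 204]), (357, [20, 62, 198]), (359, [19, 62, 199]), (361, [19, 61, 202]), (363, [18, 59, 182])]
[589.22342459 -26.18170536]
2 [[[8.2, 1.6, 17.3], [0.002, 0.001, -0.01], 1], [[8.1, 1.8, 17.4], [0.002, 0.001, -0.01], 1]]
```

Call:
carry_out:
  steps:
    - [[8,2.1,14],[0.002,0,-0.01],1]
    - [[8,2.1,14],[0.002,0,-0.01],1]
    - [[0,0,3],[0,0,0],1]
    - [[0,0,0],[0,0,0],1]
    - [[0,0,0],[0,0,0],1]

```text
clock: 29.05
ee_pos: [589.6, -26.3, 45.3]
eef_rot: [2.332, 2.104, -0.004]
force: [-0.3, 1.0, -0.5]
gripper_width: 35.3
```

```bash
python3 - <<'E'
from h import *
p,R0,s=pose();print(p,phi_now(),s["gripper_width"],s["qd"].round(3));plan([590.1,-26.3,30],-.102,1,dec=1,n=1)
E
```

```text
[589.55391674 -26.26484184  45.33065392] -0.10269104281660021 35.34458499707468 [-0.002  0.007 -0.001  0.     0.003 -0.    -0.002]
1 [[[0.1, 0.6, 15.3], [-0.001, 0.002, -0.001], 1]]
```

Call:
carry_out:
  steps:
    - [[0,0.5,6],[0,0,0],1]
    - [[0,0,6],[0,0,0],1]
    - [[0,0,4],[0,0,0],1]
    - [[0,0,1],[0,0,0],1]
    - [[0,0,0],[0,0,0],1]
    - [[0,0,0],[0,0,0],1]

```text
clock: 29.65
ee_pos: [590.3, -27.0, 27.4]
eef_rot: [2.332, 2.103, -0.004]
force: [-0.1, -0.5, -0.5]
gripper_width: 35.6
```

Call:
carry_out:
  steps:
    - [[0.5,0,1.3],[0,0,0],1]
    - [[0,0,0],[0,0,0],1]
    - [[0,0,0],[0,0,0],0.45]
    - [[0,0,0],[0,0,0],0.35]
    - [[0,0,0],[0,0,0],0.3]
    - [[0,0,-20],[0,0,0],0.3]
    - [[-10,0,-40],[0,0,0],0.1]
    - [[-20,0,-40],[0,0,0],0]
    - [[0,0,-5],[0,0,0],0]
    - [[0,0,0],[0,0,0],0]
    - [[0,0,0],[0,0,0],0]

```text
clock: 30.75
ee_pos: [587.0, -56.4, 134.4]
eef_rot: [2.332, 2.104, -0.004]
force: [-0.0, -0.5, -0.2]
gripper_width: 85.3
```

```bash
python3 - <<'E'
from h import *
p,R0,s=pose();print(p,phi_now(),s["gripper_width"])
s,w=snap("wrist","w20.png");checkjig(w,s,[2,3,4]);jig2(w,s,400)
a=plan([577,-204,80],-.44,.4,n=6)
E
```

```text
[587.02715878 -56.37923233 134.43106935] -0.10251236082802873 85.3284771411792
bay 2 (589.3, -26.2, 47.2, 26.3, np.float64(-0.102)) off(jig) [ 0.1 -0. ]
bay 3 (593.4, 14.3, 53.4, 23.0, np.float64(-0.103)) off(jig) [ 0.  -1.3]
bay 4 (597.6, 55.6, 60.1, 22.1, np.float64(-0.103)) off(jig) [ 0.  -1.8]
jig2 [ 5.931213e+02  1.114140e+01 -1.013000e-01] 4 [5.2 5.7 3.4 3.9]
6 [[[-25.0, 1.0, 9.0], [-0.0, 0.0, 0.056], 0.4], [[-25.0, 2.0, 9.0], [-0.0, 0.0, 0.056], 0.4], [[-24.0, 4.0, 9.0], [-0.0, 0.0, 0.056], 0.4], [[-24.0, 5.0, 9.0], [-0.0, 0.0, 0.056], 0.4], [[-24.0, 6.0, 9.0], [-0.0, 0.0, 0.056], 0.4], [[-23.0, 8.0, 9.0], [-0.0, 0.0, 0.056], 0.4]]
```

Call:
carry_out:
  steps:
    - [[-25,1,9],[0,0,0.056],0.4]
    - [[-25,2,9],[0,0,0.056],0.4]
    - [[-24,4,9],[0,0,0.056],0.4]
    - [[-24,5,9],[0,0,0.056],0.4]
    - [[-22,6,9],[0,0,0.056],0.4]
    - [[-16,7,5],[0,0,0.05],0.4]
    - [[0,0,0],[0,0,0],0.4]
    - [[0,0,0],[0,0,0],0.4]
    - [[0,0,0],[0,0,0],0.4]

```text
clock: 31.7
ee_pos: [575.3, -206.3, 75.0]
eef_rot: [-2.666, -1.653, 0.013]
force: [-0.4, -0.1, 0.4]
gripper_width: 51.5
```

```bash
python3 -c "
from h import *
near(35,.4,'w21.png')"
```

```text
[ 575.3 -206.3   75. ] -0.461 51.5
(578.3, -206.4, 28.9, 21.0, np.float64(-0.458))
3 [[[0.4, 1.0, 13.4], [-0.003, 0.002, -0.001], 0.4], [[0.3, 1.0, 13.4], [-0.003, 0.002, -0.001], 0.4], [[0.3, 0.9, 13.4], [-0.003, 0.002, -0.001], 0.4]]
```

Call:
carry_out:
  steps:
    - [[0.5,2,14],[-0.003,0.002,0],0.4]
    - [[0.5,2,14],[-0.003,0.002,0],0.4]
    - [[0,0,9],[-0.003,0,0],0.4]
    - [[0,0,0],[0,0,0],0.4]
    - [[0,0,0],[0,0,0],0.4]
    - [[0,0,0],[0,0,0],0.4]

```text
clock: 32.35
ee_pos: [580.2, -204.0, 34.8]
eef_rot: [2.665, 1.662, 0.002]
force: [0.2, 0.6, -0.2]
gripper_width: 51.2
```

```bash
python3 -c "
from h import *
near(8,.4,'w22.png')"
```

```text
[ 580.2 -204.    34.8] -0.456 51.2
```

```bash
python3 -c "
from h import *
w=cv2.imread('pics/w22.png');s=r.sense()
for lo in [(14,100,215),(16,100,150),(18,120,200)]: print(lo,[b for b in blocks(w,s,lo) if abs(b[0]-580)<60 and abs(b[1]+204)<70])
x,y=proj(cam('wrist',s),[579,-206.4,20.])[0].astype(int);print(x,y,cv2.cvtColor(w,cv2.COLOR_BGR2HSV)[y-16,x-10:x+10:3])"
```

```text
(14, 100, 215) [(578.6, -206.2, 29.4, 22.5, np.float64(-0.457))]
(16, 100, 150) [(578.6, -206.2, 29.9, 22.5, np.float64(-0.457))]
(18, 120, 200) [(578.4, -206.5, 29.0, 21.9, np.float64(-0.456))]
314 241 [[ 18 215 223]
 [ 18 208 223]
 [ 18 202 226]
 [ 18 206 224]
 [ 17 200 226]
 [ 18 205 224]
 [ 18 200 226]]
```

Call:
carry_out:
  steps:
    - [[-2.8,0.5,9],[0,0,0],0.4]
    - [[0,0,9],[0,0,0],0.4]
    - [[0,0,6],[0,0,0],0.4]
    - [[0,0,2],[0,0,0],0.4]
    - [[0,0,0],[0,0,0],0.4]
    - [[0,0,0],[0,0,0],1]
    - [[0,0,0],[0,0,0],1]
    - [[0,0,0],[0,0,0],1]
    - [[0,0,0],[0,0,0],1]
    - [[0,0,0],[0,0,0],1]

```text
clock: 33.4
ee_pos: [580.3, -207.4, 8.0]
eef_rot: [2.664, 1.66, 0.005]
force: [0.3, -0.9, -1.1]
gripper_width: 28.3
```

```bash
python3 - <<'E'
from h import *
p,R0,s=pose();print(p,phi_now(),s["gripper_width"],s["force"])
a=plan([p[0],p[1],90],R0,1,n=3)
a=plan([*bay(1),80],-.102,1,n=6,start=a)
E
```

```text
[ 580.28185568 -207.41070802    8.02644944] -0.4561297179254077 28.294221674727506 [ 0.32498732 -0.93274905 -1.10539561]
3 [[[0.0, 0.0, -27.0], [0.0, 0.0, 0.0], 1], [[0.0, 0.0, -27.0], [0.0, 0.0, 0.0], 1], [[0.0, 0.0, -27.0], [0.0, 0.0, 0.0], 1]]
6 [[[21.0, -10.0, 2.0], [0.001, -0.0, -0.059], 1], [[22.0, -8.0, 2.0], [0.001, -0.0, -0.059], 1], [[22.0, -7.0, 2.0], [0.001, -0.0, -0.059], 1], [[23.0, -6.0, 2.0], [0.001, -0.0, -0.059], 1], [[23.0, -4.0, 2.0], [0.001, -0.0, -0.059], 1], [[23.0, -3.0, 2.0], [0.001, -0.0, -0.059], 1]]
```

Call:
carry_out:
  steps:
    - [[0,0,-20],[0,0,0],1]
    - [[0,0,-30],[0,0,0],1]
    - [[0,0,-30],[0,0,0],1]
    - [[21,-10,2],[0,0,-0.059],1]
    - [[22,-8,2],[0,0,-0.059],1]
    - [[22,-7,2],[0,0,-0.059],1]
    - [[23,-6,2],[0,0,-0.059],1]
    - [[21,-4,2],[0,0,-0.059],1]
    - [[15,-3,2],[0,0,-0.05],1]
    - [[0,0,0],[0,0,0],1]
    - [[0,0,0],[0,0,0],1]
    - [[0,0,0],[0,0,0],1]

```text
clock: 34.6
ee_pos: [579.4, -64.4, 73.7]
eef_rot: [-2.306, -2.131, 0.001]
force: [0.1, 0.0, 0.1]
gripper_width: 28.4
```

```bash
cat >> h.py <<'E'
def face(w,s,h):
    """edges of the held top face along the column and row through the TCP's image -> offset from TCP in the tool frame"""
    p=np.array(s["ee_pos"]);Rt=R.from_rotvec(s["eef_rot"]);C=cam("wrist",s);x,y=proj(C,p+[0,0,h])[0].astype(int)
    hsv=cv2.cvtColor(w,cv2.COLOR_BGR2HSV).astype(int);br=lambda a:(a[...,0]>15)&(a[...,0]<26)&(a[...,1]>120)&(a[...,2]>215)
    def run(b,i):  # extent of the run of True about i
        lo=hi=i
        while b[lo-1]: lo-=1
        while b[hi+1]: hi+=1
        return (lo+hi)/2,hi-lo+1
    cy=x+14; up=y-10; dn=y+14
    b=br(hsv[:,cy]); top=up
    while b[top-1]: top-=1
    bot=dn
    while b[bot+1]: bot+=1
    mx,wx=run(br(hsv[up]),x); q=unproj(C,[[mx+.0,(top+bot)/2]],p[2]+h)[0]
    print("tcp px",x,y,"face rows",top,bot,"col",mx,wx,"tool off",Rt.inv().apply(q-p).round(1))
E
python3 - <<'E'
from h import *
p,R0,s=pose();print(p,phi_now(),R0.as_matrix()[:,2].round(3),s["gripper_width"],s["qd"].round(3))
s,w=snap("wrist","w23.png");face(w,s,12.)
t=bay(1)+np.array([.9,-.1]);print(t);plan([*t,45],-.102,1,dec=1,n=2)
E
```

```text
[579.44395486 -64.36617867  73.74527139] -0.07881394082512881 [-0.002  0.001 -1.   ] 28.36598985695518 [ 0.002  0.002  0.005 -0.002  0.004  0.    -0.   ]
tcp px 315 260 face rows 238 278 col 313.0 55 tool off [  1.5  -1.4 -12. ]
[585.84684919 -68.06341072]
2 [[[-1.5, 3.4, 14.4], [-0.001, -0.0, 0.011], 1], [[-1.4, 3.4, 14.4], [-0.001, -0.0, 0.011], 1]]
```

Call:
carry_out:
  steps:
    - [[-2.1,3.4,14],[0,0,0.012],1]
    - [[-2.1,3.3,12],[0,0,0.011],1]
    - [[0,0,0],[0,0,0],1]
    - [[0,0,0],[0,0,0],1]
    - [[0,0,0],[0,0,0],1]

```text
clock: 35.15
ee_pos: [585.9, -72.7, 44.7]
eef_rot: [-2.338, -2.095, 0.004]
force: [0.3, 0.3, -0.6]
gripper_width: 28.7
```

```bash
python3 - <<'E'
from h import *
p,R0,s=pose();print(p,phi_now(),R0.as_matrix()[:,2].round(3),s["gripper_width"],s["qd"].round(3));
plan([585.8,-69.1,35],-.102,1,dec=1,n=1)
s,w=snap("wrist","w24.png");face(w,s,12.)
cv2.imwrite("pics/w24c.png",cv2.resize(w[60:320,180:450],None,fx=2.2,fy=2.2))
E
```

```text
[585.90502257 -72.73375964  44.71261306] -0.1091146563524834 [-0.003  0.    -1.   ] 28.675039866355657 [ 0.003  0.003 -0.    -0.002 -0.     0.002 -0.003]
1 [[[3.6, -0.5, 9.7], [-0.003, 0.0, -0.007], 1]]
tcp px 315 260 face rows 239 277 col 313.5 56 tool off [  1.4  -1.1 -12. ]
```

View pics/w24c.png

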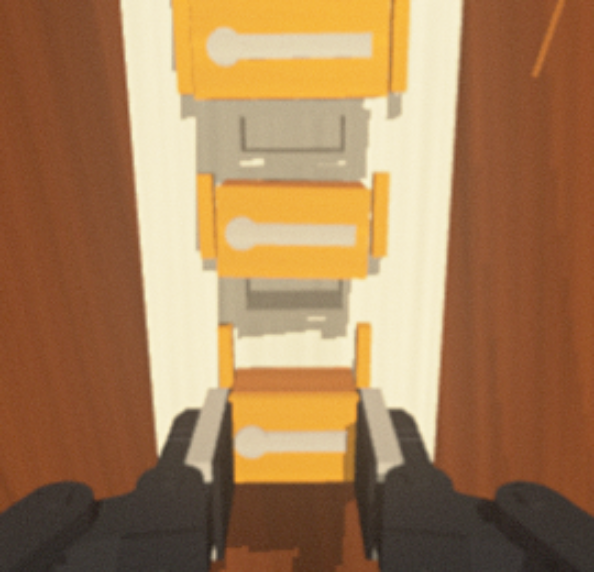

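Call:
carry_out:
  steps:
    - [[3.6,-0.2,4],[0,0,-0.007],1]
    - [[0,0,3],[0,0,0],1]
    - [[0,0,0],[0,0,0],1]
    - [[0,0,0],[0,0,0],1]

```text
clock: 35.6
ee_pos: [586.5, -68.4, 38.0]
eef_rot: [-2.329, -2.106, 0.002]
force: [-0.2, -0.3, 0.9]
gripper_width: 28.2
```

Call:
carry_out:
  steps:
    - [[-0.6,-0.6,6],[0,0,0],1]
    - [[0,0,4],[0,0,0],1]
    - [[0,0,1],[0,0,0],1]
    - [[0,0,0],[0,0,0],1]
    - [[0,0,0],[0,0,0],1]

```text
clock: 36.1
ee_pos: [585.7, -69.1, 26.0]
eef_rot: [-2.33, -2.106, 0.002]
force: [-0.1, 0.1, -1.2]
gripper_width: 28.6
```

Call:
carry_out:
  steps:
    - [[0,0,0],[0,0,0],0.5]
    - [[0,0,0],[0,0,0],0.45]
    - [[0,0,0],[0,0,0],0.4]
    - [[0,0,-20],[0,0,0],0.3]
    - [[-10,0,-45],[0,0,0],0.1]
    - [[-10,0,-45],[0,0,0],0]
    - [[0,0,-45],[0,0,0],0]
    - [[15,0,0],[0,0,0],0]
    - [[0,0,0],[0,0,0],0]
    - [[0,0,0],[0,0,0],0]

```text
clock: 37.1
ee_pos: [585.1, -74.6, 187.1]
eef_rot: [-2.329, -2.106, 0.002]
force: [0.3, -0.1, -0.4]
gripper_width: 85.0
```

```bash
python3 - <<'E'
from h import *
p,R0,s=pose();print(p,phi_now(),s["gripper_width"])
s,w=snap("wrist","w25.png");checkjig(w,s,[1,2,3,4])
snap("top","top2.png")
for d in nets.look_for("top","block1"): print(np.round(d["xyz"]),round(d["score"],2))
a=plan([535,215,220],-1.686,0,n=12)
E
```

```text
[585.06663952 -74.62632409 187.10692227] -0.10058812421714229 85.02702505352843
bay 1 (585.1, -67.1, 39.8, 27.5, np.float64(-0.119)) off(jig) [0.1 0.9]
bay 2 (589.1, -26.9, 46.2, 24.2, np.float64(-0.123)) off(jig) [-0.  -0.7]
bay 3 (593.2, 14.1, 53.8, 21.7, np.float64(-0.101)) off(jig) [-0.1 -1.5]
bay 4 (597.2, 55.0, 60.4, 22.4, np.float64(-0.101)) off(jig) [-0.3 -2.4]
[585. -20.  38.] 0.52
[598.  16.  39.] 0.52
[597.  57.  34.] 0.51
12 [[[24.0, -7.0, -3.0], [-0.0, 0.0, 0.132], 0], [[23.0, -10.0, -3.0], [-0.0, 0.0, 0.132], 0], [[21.0, -12.0, -3.0], [-0.0, 0.0, 0.132], 0], [[19.0, -15.0, -3.0], [-0.0, 0.0, 0.132], 0], [[17.0, -18.0, -3.0], [-0.0, 0.0, 0.132], 0], [[15.0, -20.0, -3.0], [-0.0, 0.0, 0.132], 0], [[12.0, -21.0, -3.0], [-0.0, 0.0, 0.132], 0], [[9.0, -23.0, -3.0], [-0.0, 0.0, 0.132], 0], [[6.0, -24.0, -3.0], [-0.0, 0.0, 0.132], 0], [[3.0, -24.0, -3.0], [-0.0, 0.0, 0.132], 0], [[-0.0, -24.0, -3.0], [-0.0, 0.0, 0.132], 0], [[-4.0, -24.0, -3.0], [-0.0, 0.0, 0.132], 0]]
```

```bash
python3 - <<'E'
from h import *
a=plan([545,218,180],1.456,0,n=13)
E
```

```text
13 [[[22.0, -5.0, 0.0], [-0.0, -0.0, -0.12], 0], [[23.0, -3.0, 0.0], [-0.0, -0.0, -0.12], 0], [[23.0, 0.0, 0.0], [-0.0, -0.0, -0.12], 0], [[23.0, 3.0, 0.0], [-0.0, -0.0, -0.12], 0], [[22.0, 5.0, 0.0], [-0.0, -0.0, -0.12], 0], [[21.0, 8.0, 0.0], [-0.0, -0.0, -0.12], 0], [[20.0, 11.0, 0.0], [-0.0, -0.0, -0.12], 0], [[19.0, 13.0, 0.0], [-0.0, -0.0, -0.12], 0], [[17.0, 15.0, 0.0], [-0.0, -0.0, -0.12], 0], [[15.0, 17.0, 0.0], [-0.0, -0.0, -0.12], 0], [[13.0, 19.0, 0.0], [-0.0, -0.0, -0.12], 0], [[11.0, 20.0, 0.0], [-0.0, -0.0, -0.12], 0], [[8.0, 21.0, 0.0], [-0.0, -0.0, -0.12], 0]]
```

Call:
carry_out:
  steps:
    - [[22,-5,0],[0,0,-0.12],0]
    - [[23,-3,0],[0,0,-0.12],0]
    - [[23,0,0],[0,0,-0.12],0]
    - [[23,3,0],[0,0,-0.12],0]
    - [[22,5,0],[0,0,-0.12],0]
    - [[21,8,0],[0,0,-0.12],0]
    - [[20,11,0],[0,0,-0.12],0]
    - [[19,13,0],[0,0,-0.12],0]
    - [[17,15,0],[0,0,-0.12],0]
    - [[15,17,0],[0,0,-0.12],0]
    - [[13,19,0],[0,0,-0.12],0]
    - [[11,18,0],[0,0,-0.1],0]

```text
clock: 38.45
ee_pos: [535.6, 195.9, 174.5]
eef_rot: [-0.318, -3.102, 0.006]
force: [0.8, -0.2, 1.0]
gripper_width: 85.7
```

Call:
carry_out:
  steps:
    - [[0,0,0],[0,0,-0.05],0]
    - [[0,0,0],[0,0,0],0]
    - [[0,0,0],[0,0,0],0]

```text
clock: 38.75
ee_pos: [533.6, 198.4, 172.0]
eef_rot: [-0.227, -3.105, 0.004]
force: [0.4, 0.1, 0.3]
gripper_width: 85.0
```

```bash
cat >> h.py <<'E'
def comb(w,s,zb=51.):
    """comb back (z 51) from the dark blob about the image centre top"""
    C=cam("wrist",s);g=cv2.cvtColor(w,cv2.COLOR_BGR2HSV)
    m=((g[...,2]<70)).astype(np.uint8)*255
    return C,m
E
python3 - <<'E'
from h import *
p,R0,s=pose();print(p,phi_now(),R0.as_matrix()[:,2].round(3),s["qd"].round(3))
s,w=snap("wrist","w26.png")
for d in nets.look_for("wrist","comb_grip")[:2]: print(np.round(d["xyz"]),round(d["score"],2))
for d in nets.look_for("wrist","comb")[:2]: print(np.round(d["xyz"]),round(d["score"],2))
E
```

```text
[533.60030857 198.42773348 171.98653372] 1.4246176481374762 [-0.028 -0.    -1.   ] [ 0.003  0.011  0.007  0.005  0.004 -0.     0.006]
[517. 229.  45.] 0.79
[516. 228.  53.] 0.76
```

View pics/w26.png

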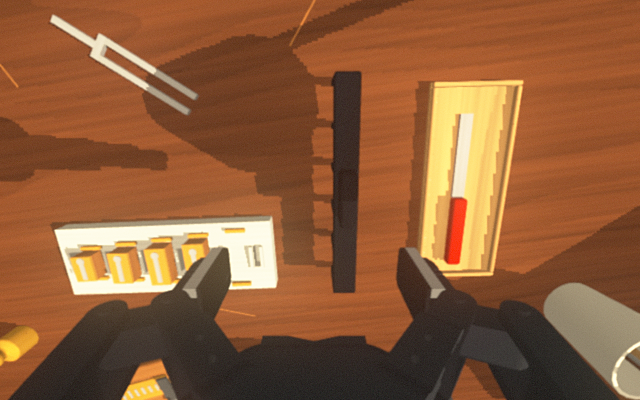

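```bash
cat >> h.py <<'E'
def combfit(w,s,x0=320,x1=385,thr=75,zs=51.,rr=None):
    C=cam("wrist",s);v=cv2.GaussianBlur(w,(3,3),0).max(2);m=v<thr
    pts=[];ends=[]
    for y in range(0,300):
        xs=np.where(m[y,x0:x1])[0]
        if len(xs)>12: pts.append((x0+xs[0],x0+xs[-1]+1,y))
    return C,np.array(pts,float)
E
python3 - <<'E'
from h import *
p,R0,s=pose();w=cv2.imread("pics/w26.png");C,P=combfit(w,s)
print(P[0],P[-1],len(P));print(P[::12].tolist())
v=w.max(2);print(v[60:96:3,347],v[280:300:2,344],v[150,325:370:3],v[200,325:370:3])
a,b=unproj(C,[[347,P[0,2]],[345,P[-1,2]+1]],51.);print(a,b,np.linalg.norm(a-b))
Rr=unproj(C,P[:,[1,2]],51.);k=np.polyfit(Rr[:,0],Rr[:,1],1);print("right edge",k,np.std(np.polyval(k,Rr[:,0])-Rr[:,1]))
E
```

```text
[337. 359.  72.] [335. 353. 291.] 220
[[337.0, 359.0, 72.0], [332.0, 360.0, 84.0], [334.0, 360.0, 96.0], [334.0, 359.0, 108.0], [334.0, 359.0, 120.0], [334.0, 359.0, 132.0], [334.0, 359.0, 144.0], [334.0, 358.0, 156.0], [332.0, 358.0, 168.0], [334.0, 358.0, 180.0], [334.0, 357.0, 192.0], [332.0, 357.0, 204.0], [334.0, 356.0, 216.0], [334.0, 356.0, 228.0], [332.0, 355.0, 240.0], [334.0, 355.0, 252.0], [333.0, 355.0, 264.0], [333.0, 354.0, 276.0], [334.0, 354.0, 288.0]]
[163 173 172 161  59  64  61  56  64  54  60  64] [ 71  66  64  66  66  61  84 176 177 177] [159 156 158  48  57  59  55  54  61  62  56  70 181 174 173] [118 121  73  57  59  51  56  59  60  60  56 131 169 168 170]
[429.11235661 240.79395462  51.        ] [643.67576757 213.87847181  51.        ] 216.24500118809047
right edge [-1.36751700e-01  3.11262129e+02] 0.340335877097996
```

```bash
python3 - <<'E'
from h import *
a=plan([536,226,105],1.441,0.3,n=3,dec=1)
E
```

```text
3 [[[0.1, 9.4, 22.4], [-0.001, -0.009, -0.006], 0.3], [[0.2, 9.4, 22.4], [-0.001, -0.009, -0.006], 0.3], [[0.4, 9.4, 22.5], [-0.001, -0.009, -0.006], 0.3]]
```

Call:
carry_out:
  steps:
    - [[0,9,20],[0,-0.009,-0.006],0.3]
    - [[0,9,20],[0,-0.009,-0.006],0.3]
    - [[0,7,15],[0,-0.009,-0.006],0.3]
    - [[0,0,0],[0,0,0],0.3]
    - [[0,0,0],[0,0,0],0.3]
    - [[0,0,0],[0,0,0],0.3]

```text
clock: 39.5
ee_pos: [538.5, 220.5, 117.1]
eef_rot: [0.215, 3.132, -0.008]
force: [0.4, 0.2, -0.5]
gripper_width: 59.9
```

```bash
python3 - <<'E'
from h import *
p,R0,s=pose();print(p,phi_now(),R0.as_matrix()[:,2].round(3),s["gripper_width"],s["qd"].round(3))
s,w=snap("wrist","w27.png");C=cam("wrist",s)
u=proj(C,[*p[:2],79.])[0];print("tcp@79",u)
v=w.max(2)
cv2.imwrite("pics/w27c.png",cv2.resize(cv2.convertScaleAbs(w,alpha=2.2)[0:330,200:430],None,fx=1.75,fy=1.75))
for y in range(10,330,20): 
    xs=np.where(v[y,270:370]<80)[0]; print(y,(270+xs[0],270+xs[-1]) if len(xs) else None,end=" ")
E
```

```text
[538.54565645 220.50410395 117.12872497] 1.4335666971867096 [ 0.002 -0.005 -1.   ] 59.8923569083292 [ 0.008 -0.009 -0.    -0.006 -0.004  0.009  0.   ]
tcp@79 [315.69111389 226.26847594]
10 None 30 None 50 None 70 (np.int64(308), np.int64(341)) 90 (np.int64(309), np.int64(341)) 110 (np.int64(309), np.int64(340)) 130 (np.int64(309), np.int64(340)) 150 (np.int64(309), np.int64(339)) 170 (np.int64(309), np.int64(339)) 190 (np.int64(310), np.int64(338)) 210 (np.int64(309), np.int64(338)) 230 (np.int64(310), np.int64(337)) 250 (np.int64(310), np.int64(337)) 270 (np.int64(310), np.int64(336)) 290 (np.int64(311), np.int64(336)) 310 (np.int64(311), np.int64(335))
```

View pics/w27c.png

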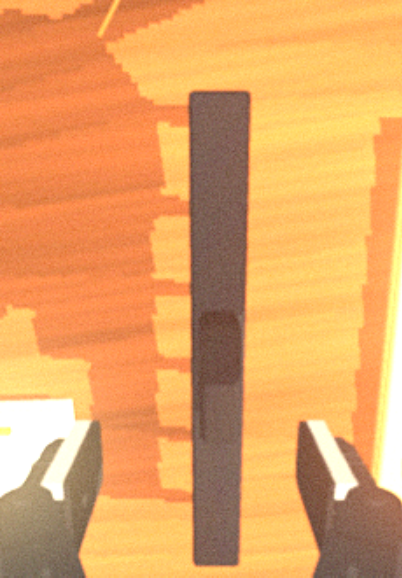

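```bash
python3 - <<'E'
from h import *
p,R0,s=pose();C=cam("wrist",s);w=cv2.imread("pics/w27.png");v=w.max(2)
c=v[40:64,318:332].mean(1);d=v[312:334,316:330].mean(1);print(c.round(),d.round())
L=unproj(C,[[308.5,70],[311,310]],51.);Rt=unproj(C,[[341.5,70],[335.5,310]],51.);print(L,Rt)
a,b=unproj(C,[[325,52],[323,323]],51.);print(a,b,np.linalg.norm(a-b),(a+b)/2)
M=lambda x,y,t:[ [x+np.cos(t)*Y-np.sin(t)*X, y+np.sin(t)*Y+np.cos(t)*X,z] for Y,X,z in [(-110,-12,51),(-110,12,51),(110,-12,51),(110,12,51),(-25,-8,79),(-25,8,79),(25,-8,79),(25,8,79),(-25,-8,51),(-25,8,51)]]
print(proj(C,M((a+b)[0]/2,(L+Rt)[:,1].mean()/2,-0.13)).round(1).tolist())
E
```

```text
[164. 169. 171. 173. 174. 173. 172. 170. 168. 166. 158. 125.  71.  53.
  59.  60.  61.  59.  60.  61.  59.  59.  61.  60.] [ 58.  58.  59.  55.  57.  56.  58.  59.  56.  54.  57. 102. 161. 172.
 168. 165. 160. 154. 150. 152. 160. 170.]
[[437.95747512 229.37381225  51.        ]
 [628.35971713 204.25637702  51.        ]] [[440.98481161 251.24806583  51.        ]
 [631.21350834 225.36443544  51.        ]]
[428.5989515 241.6876596  51.       ] [643.45268285 212.84768673  51.        ] 216.78069543616624 [536.02581717 227.26767316  51.        ]
[[306.6, 49.4], [343.2, 49.1], [310.2, 324.5], [337.3, 324.4], [313.5, 185.5], [338.1, 185.3], [314.0, 254.3], [336.8, 254.2], [313.6, 175.7], [335.2, 175.5]]
```

Call:
carry_out:
  steps:
    - [[1.7,3.6,6],[0,0,-0.004],0.3]
    - [[1.7,3.6,6],[0,0,0],0.3]
    - [[0,0,0],[0,0,0],0.3]
    - [[0,0,0],[0,0,0],0.3]
    - [[0,0,0],[0,0,0],0.3]

```text
clock: 40.05
ee_pos: [537.1, 228.1, 105.6]
eef_rot: [0.211, 3.13, -0.007]
force: [-0.0, -0.4, -0.7]
gripper_width: 59.9
```

```bash
python3 - <<'E'
from h import *
plan([536.1,228.3,57],1.438,0.3,n=3,dec=1);print(pose()[0])
E
```

```text
3 [[[0.4, 0.1, 16.2], [-0.001, 0.002, -0.001], 0.3], [[0.4, 0.1, 16.2], [-0.001, 0.002, -0.001], 0.3], [[0.4, 0.1, 16.2], [-0.001, 0.002, -0.001], 0.3]]
[537.05005421 228.0637974  105.62508057]
```

Call:
carry_out:
  steps:
    - [[0.4,0,15],[0,0.002,0],0.3]
    - [[0.4,0,15],[0,0.002,0],0.3]
    - [[0.2,0,10],[0,0,0],0.3]
    - [[0,0,4],[0,0,0],0.3]
    - [[0,0,0],[0,0,0],0.3]
    - [[0,0,0],[0,0,0],0.3]

```text
clock: 40.65
ee_pos: [535.7, 227.7, 57.3]
eef_rot: [-0.211, -3.134, 0.008]
force: [1.1, 0.3, -0.4]
gripper_width: 59.9
```

Close.

Call:
carry_out:
  steps:
    - [[0,0,0],[0,0,0],0.7]
    - [[0,0,0],[0,0,0],1]
    - [[0,0,0],[0,0,0],1]
    - [[0,0,0],[0,0,0],1]
    - [[0,0,0],[0,0,0],1]
    - [[0,0,0],[0,0,0],1]
    - [[0,0,0],[0,0,0],1]

```text
clock: 41.35
ee_pos: [536.3, 227.7, 58.6]
eef_rot: [0.212, 3.134, -0.007]
force: [-0.6, -0.1, -2.9]
gripper_width: 14.9
```

```bash
python3 - <<'E'
from h import *
p,R0,s=pose();print(p,phi_now(),R0.as_matrix()[:,2].round(4),s["gripper_width"],s["force"])
a=plan([p[0],p[1],140],1.438,1,n=3)
a=plan([593.5,15.6,130],-.102,1,n=15,start=a)
E
```

```text
[536.26613392 227.74670006  58.5794176 ] 1.4356874659052066 [ 5.0e-04 -4.3e-03 -1.0e+00] 14.917015048541305 [-0.64787805 -0.07762359 -2.89160651]
3 [[[-0.0, -0.0, -27.0], [-0.001, 0.0, -0.001], 1], [[-0.0, -0.0, -27.0], [-0.001, 0.0, -0.001], 1], [[-0.0, -0.0, -27.0], [-0.001, 0.0, -0.001], 1]]
15 [[[-6.0, -14.0, 1.0], [0.0, 0.0, 0.103], 1], [[-7.0, -13.0, 1.0], [0.0, 0.0, 0.103], 1], [[-8.0, -12.0, 1.0], [0.0, 0.0, 0.103], 1], [[-9.0, -11.0, 1.0], [0.0, 0.0, 0.103], 1], [[-11.0, -10.0, 1.0], [0.0, 0.0, 0.103], 1], [[-12.0, -9.0, 1.0], [0.0, 0.0, 0.103], 1], [[-12.0, -8.0, 1.0], [0.0, 0.0, 0.103], 1], [[-13.0, -6.0, 1.0], [0.0, 0.0, 0.103], 1], [[-14.0, -5.0, 1.0], [0.0, 0.0, 0.103], 1], [[-14.0, -4.0, 1.0], [0.0, 0.0, 0.103], 1], [[-14.0, -2.0, 1.0], [0.0, 0.0, 0.103], 1], [[-15.0, -1.0, 1.0], [0.0, 0.0, 0.103], 1], [[-15.0, 1.0, 1.0], [0.0, 0.0, 0.103], 1], [[-14.0, 2.0, 1.0], [0.0, 0.0, 0.103], 1], [[-14.0, 4.0, 1.0], [0.0, 0.0, 0.103], 1]]
```

Call:
carry_out:
  steps:
    - [[0,0,-20],[0,0,0],1]
    - [[0,0,-30],[0,0,0],1]
    - [[0,0,-30],[0,0,0],1]
    - [[-6,-14,0],[0,0,0.103],1]
    - [[-7,-13,0],[0,0,0.103],1]
    - [[-8,-12,0],[0,0,0.103],1]
    - [[-9,-11,0],[0,0,0.103],1]
    - [[-11,-10,0],[0,0,0.103],1]
    - [[-12,-9,0],[0,0,0.103],1]
    - [[-12,-8,0],[0,0,0.103],1]
    - [[-13,-6,0],[0,0,0.103],1]
    - [[-14,-5,0],[0,0,0.103],1]

```text
clock: 42.55
ee_pos: [568.3, 97.7, 141.9]
eef_rot: [1.631, 2.684, -0.005]
force: [0.8, 0.4, -2.0]
gripper_width: 14.8
```

Call:
carry_out:
  steps:
    - [[-14,-4,0],[0,0,0.103],1]
    - [[-14,-2,0],[0,0,0.103],1]
    - [[-15,-1,0],[0,0,0.103],1]
    - [[-15,1,0],[0,0,0.103],1]
    - [[-13,2,0],[0,0,0.1],1]
    - [[-6,2,0],[0,0,0.05],1]
    - [[0,0,0],[0,0,0],1]
    - [[0,0,0],[0,0,0],1]
    - [[0,0,0],[0,0,0],1]

```text
clock: 43.45
ee_pos: [584.7, 16.7, 141.5]
eef_rot: [2.339, 2.096, -0.007]
force: [-0.2, -0.5, -1.6]
gripper_width: 14.9
```

```bash
python3 - <<'E'
from h import *
p,R0,s=pose();print(p,phi_now(),R0.as_matrix()[:,2].round(4),s["gripper_width"],s["qd"].round(3))
s,w=snap("wrist","w28.png");C=cam("wrist",s);v=w.max(2)
print("tcp px back",proj(C,p+[0,0,51-58.6]))
for y in list(range(20,330,10)):
    xs=np.where(v[y,270:360]<80)[0]; print(y,(int(270+xs[0]),int(270+xs[-1]),len(xs)) if len(xs) else None,end=" ")
print(v[0:80:3,312]); 
plan([593.5,15.6,120],-.102,1,dec=1)
E
```

```text
[584.71784286  16.74758067 141.48044032] -0.10920166757221994 [-0.0026 -0.0038 -1.    ] 14.88508904357447 [-0.002 -0.    -0.007  0.002  0.001 -0.001  0.009]
tcp px back [[315.40278011 243.18001588]]
20 None 30 None 40 None 50 None 60 None 70 None 80 None 90 None 100 None 110 None 120 None 130 None 140 None 150 None 160 None 170 None 180 None 190 None 200 None 210 (294, 294, 1) 220 (294, 300, 4) 230 (295, 299, 5) 240 (297, 308, 8) 250 (298, 312, 9) 260 (295, 329, 30) 270 (278, 330, 39) 280 (270, 337, 49) 290 (270, 338, 65) 300 (270, 359, 89) 310 (270, 359, 83) 320 (270, 359, 80) [181 178 180 178 178 178 175 176 178 174 178 179 124  90  97  97 100  96
  97 101 102 106 108 105 107 104 107]
1 [[[-0.3, 8.9, 21.5], [-0.002, 0.004, -0.007], 1]]
```

```bash
cat >> h.py <<'E'
def heldcomb(w,s,h=58.6,thr=140,y0=60,y1=190):
    p=np.array(s["ee_pos"]);Rt=R.from_rotvec(s["eef_rot"]);C=cam("wrist",s);v=cv2.GaussianBlur(w,(3,3),0).max(2);z=p[2]+51-h
    m=v<thr;e=[]
    for y in range(y0,y1,5):
        row=m[y,313-60:313+60];k=60
        a=b=k
        while a>0 and row[a-1]: a-=1
        while b<119 and row[b]: b+=1
        e.append((253+a-.5,253+b-.5,y))
    e=np.array(e,float);col=v[:80,300:326].mean(1);top=int(np.argmax(col<thr));fr=(col[top-1]-thr)/(col[top-1]-col[top]);top=top-1+fr
    T=lambda uv:Rt.inv().apply(unproj(C,uv,z)-p)
    Lf,Rg=T(e[:,[0,2]]),T(e[:,[1,2]]);mid=(Lf+Rg)/2;k=np.polyfit(mid[:,0],mid[:,1],1);end=T([[313,top]])[0]
    print("edges",e[[0,len(e)//2,-1]].tolist(),"top",round(top,1),"width",np.median(Rg[:,1]-Lf[:,1]).round(1),"mid: y at TCP",k[1].round(2),"yaw rel",-k[0].round(4),"end x",end[0].round(1),"-> centre x",(end[0]-108.4).round(1))
E
python3 - <<'E'
from h import *
s=r.sense();w=cv2.imread("pics/w28.png");heldcomb(w,s)
E
```

```text
edges [[289.5, 336.5, 60.0], [291.5, 335.5, 125.0], [292.5, 333.5, 185.0]] top 35.7 width 22.4 mid: y at TCP -1.34 yaw rel -0.0023 end x 106.5 -> centre x -1.9
```

Call:
carry_out:
  steps:
    - [[-0.1,4.6,15],[-0.001,0.002,-0.004],1]
    - [[-0.1,4.6,15],[-0.001,0.002,-0.003],1]
    - [[0,0,10],[0,0,0],1]
    - [[0,0,0],[0,0,0],1]
    - [[0,0,0],[0,0,0],1]
    - [[0,0,0],[0,0,0],1]

```text
clock: 44.1
ee_pos: [593.7, 16.7, 96.2]
eef_rot: [-2.326, -2.108, 0.002]
force: [-0.8, 0.1, -2.3]
gripper_width: 14.8
```

```bash
python3 - <<'E'
from h import *
p,R0,s=pose();print(p,phi_now(),R0.as_matrix()[:,2].round(4),s["gripper_width"],s["qd"].round(3))
s,w=snap("wrist","w29.png");heldcomb(w,s,y0=80)
s,t=snap("top","t29.png");s,t2=snap("side","s29.png")
plan([594.5,16.1,87],-.102,1,dec=1,n=1)
E
```

```text
[593.71277452  16.71023968  96.23400346] -0.09803627122570906 [-0.0025  0.001  -1.    ] 14.777813330607295 [ 0.     0.002 -0.001 -0.004  0.001 -0.     0.   ]
edges [[289.5, 336.5, 80.0], [290.5, 335.5, 135.0], [291.5, 335.5, 185.0]] top 35.0 width 23.0 mid: y at TCP -1.35 yaw rel -0.0014 end x 106.9 -> centre x -1.5
1 [[[-0.5, 0.5, 9.8], [-0.002, -0.001, 0.004], 1]]
```

```bash
cat >> h.py <<'E'
def scan(img,C,z,ctr,lo,hi,off=0,st=1.0):
    a=JIG[2];ys=np.arange(lo,hi,st);P=np.c_[ctr[0]+np.cos(a)*off-np.sin(a)*ys,ctr[1]+np.sin(a)*off+np.cos(a)*ys,np.full(len(ys),z)]
    u=proj(C,P).astype(np.float32);return ys,cv2.remap(img.max(2).astype(np.float32),u[:,:1],u[:,1:],cv2.INTER_LINEAR)[:,0]
def cross(ys,v,thr):
    i=np.where((v[:-1]-thr)*(v[1:]-thr)<0)[0];return [(round(float(ys[k]+(thr-v[k])/(v[k+1]-v[k])*(ys[k+1]-ys[k])),1),"up" if v[k+1]>v[k] else "dn") for k in i]
E
python3 - <<'E'
from h import *
z=96.2-7.6;C=cam("top");t=cv2.imread("pics/t29.png");c=[593.7,16.7]
for off in (-6,0,6):
    ys,v=scan(t,C,z,c,-140,140,off);print("comb",off,cross(ys,v,110))
for off in (-36,-30,30,36):
    ys,v=scan(t,C,18.,JIG,-140,140,off);print("jig",off,cross(ys,v,190))
ys,v=scan(t,C,z,c,-140,140,0,10);print(v.round())
E
```

```text
comb -6 [(-110.8, 'dn'), (-102.2, 'up'), (91.8, 'dn'), (106.2, 'up')]
comb 0 [(-111.1, 'dn'), (-99.1, 'up'), (94.3, 'dn'), (105.6, 'up')]
comb 6 [(-110.1, 'dn'), (-96.1, 'up'), (97.1, 'dn'), (106.1, 'up')]
jig -36 [(-40.9, 'up'), (75.5, 'dn'), (79.3, 'up'), (124.3, 'dn')]
jig -30 [(-37.3, 'up'), (77.5, 'dn'), (80.4, 'up'), (124.0, 'dn')]
jig 30 [(-122.9, 'up'), (-93.6, 'dn'), (-9.9, 'up'), (70.4, 'dn'), (75.8, 'up'), (112.5, 'dn'), (114.4, 'up'), (124.0, 'dn')]
jig 36 [(-122.7, 'up'), (-91.4, 'dn'), (-8.1, 'up'), (71.2, 'dn'), (77.9, 'up'), (113.8, 'dn'), (117.2, 'up'), (124.2, 'dn')]
[151. 111. 149.  91. 101. 125. 136. 151. 163. 171. 179. 185. 193. 196.
 200. 203. 206. 208. 209. 209. 208. 206. 206. 221.  78. 235. 157. 158.]
```

Call:
carry_out:
  steps:
    - [[1.5,0.8,4],[-0.002,-0.001,0.004],1]
    - [[0,0,4],[0,0,0],1]
    - [[0,0,0],[0,0,0],1]
    - [[0,0,0],[0,0,0],1]
    - [[0,0,0],[0,0,0],1]

```text
clock: 44.75
ee_pos: [595.4, 18.3, 88.9]
eef_rot: [2.331, 2.104, 0.002]
force: [0.3, 0.1, -2.3]
gripper_width: 14.9
```

```bash
python3 - <<'E'
from h import *
p,R0,s=pose();print(p,phi_now(),R0.as_matrix()[:,2].round(4),s["gripper_width"],s["force"])
s,t=snap("top","t30.png");C=cam("top");z=p[2]-7.6
for off in (-8,-4,0,4,8):
    ys,v=scan(t,C,z,p,-140,-80,off,3);print(off,v.round(),cross(ys,v,110)); ys,v=scan(t,C,z,p,85,130,off,3);print("   ",v.round(),cross(ys,v,150))
s,w=snap("wrist","w30.png");heldcomb(w,s,y0=80)
C=cam("wrist",s)
for off in (-36,-30,30,36): ys,v=scan(w,C,18.,JIG,95,140,off);print("wrist jig",off,cross(ys,v,190))
E
```

```text
[595.432594    18.2847327   88.94260848] -0.10249477916149245 [ 2.1e-03 -4.0e-04 -1.0e+00] 14.886365859220033 [ 0.34885259  0.12799704 -2.26909136]
-8 [112. 111. 111. 111. 112. 111. 149. 194. 199. 169.  90.  70.  87. 115.
 121. 124. 125. 127. 131. 136.] [(-110.8, 'dn'), (-101.5, 'up')]
    [206. 215. 152.  89.  79.  78.  79. 110. 223. 191. 164. 162. 163. 164.
 164.] [(91.1, 'dn'), (107.1, 'up')]
-4 [113. 113. 113. 113. 113. 113. 149. 194. 199. 165.  92.  69.  70. 100.
 117. 122. 124. 125. 127. 132.] [(-110.7, 'dn'), (-99.3, 'up')]
    [206. 206. 204. 123.  80.  79.  78.  83. 235. 187. 162. 160. 160. 161.
 160.] [(93.0, 'dn'), (107.3, 'up')]
0 [113. 113. 112. 112. 111. 111. 139. 194. 199. 171.  97.  69.  70.  72.
 104. 118. 122. 124. 126. 129.] [(-110.5, 'dn'), (-96.7, 'up')]
    [205. 206. 217. 174.  95.  77.  78. 111. 243. 185. 158. 157. 158. 158.
 158.] [(94.9, 'dn'), (106.9, 'up')]
4 [137. 119. 113. 113. 113. 113. 140. 208. 220. 177.  87.  69.  69.  69.
  76. 115. 122. 123. 125. 127.] [(-110.8, 'dn'), (-95.4, 'up')]
    [206. 206. 206. 212. 137.  80.  78. 128. 227. 180. 162. 163. 163. 162.
 161.] [(96.5, 'dn'), (106.7, 'up')]
8 [139. 117. 115. 115. 115. 116. 162. 243. 252. 214. 117.  87.  72.  79.
  95. 120. 118. 121. 124. 125.] [(-109.3, 'dn'), (-96.2, 'up')]
    [206. 206. 206. 214. 188. 105.  76. 128. 224. 186. 164. 164. 163. 163.
 164.] [(98.4, 'dn'), (106.7, 'up')]
edges [[289.5, 337.5, 80.0], [290.5, 335.5, 135.0], [291.5, 335.5, 185.0]] top 34.4 width 23.1 mid: y at TCP -1.52 yaw rel -0.0046 end x 107.1 -> centre x -1.3
wrist jig -36 [(122.8, 'dn')]
wrist jig -30 [(122.9, 'dn')]
wrist jig 30 [(122.9, 'dn')]
wrist jig 36 [(123.0, 'dn')]
```

Call:
carry_out:
  steps:
    - [[-0.5,-0.2,4],[0,0,0],1]
    - [[0,0,4],[0,0,0],1]
    - [[0,0,2],[0,0,0],1]
    - [[0,0,2],[0,0,0],1]
    - [[0,0,0],[0,0,0],1]

```text
clock: 45.35
ee_pos: [595.2, 17.6, 75.8]
eef_rot: [2.331, 2.103, 0.002]
force: [0.6, 0.6, -1.4]
gripper_width: 14.6
```

Call:
carry_out:
  steps:
    - [[0,0,3],[0,0,0],1]
    - [[0,0,3],[0,0,0],1]
    - [[0,0,3],[0,0,0],1]
    - [[0,0,2],[0,0,0],1]
    - [[0,0,0],[0,0,0],1]

```text
clock: 45.85
ee_pos: [595.2, 17.6, 63.7]
eef_rot: [2.331, 2.104, 0.002]
force: [0.1, 0.3, -1.2]
gripper_width: 14.7
```

Call:
carry_out:
  steps:
    - [[0,0,1.5],[0,0,0],1]
    - [[0,0,0.5],[0,0,0],1]
    - [[0,0,0],[0,0,0],1]

```text
clock: 46.15
ee_pos: [595.8, 17.7, 62.6]
eef_rot: [2.331, 2.103, 0.003]
force: [0.0, 0.3, -1.4]
gripper_width: 14.7
```

Home (tips ≈ 4 mm). Release gently and rise.

Call:
carry_out:
  steps:
    - [[0,0,0],[0,0,0],0.75]
    - [[0,0,0],[0,0,0],0.65]
    - [[0,0,0],[0,0,0],0.55]
    - [[0,0,0],[0,0,0],0.55]
    - [[0,0,-20],[0,0,0],0.5]
    - [[0,0,-40],[0,0,0],0.3]
    - [[0,0,-45],[0,0,0],0]
    - [[0,0,-40],[0,0,0],0]
    - [[0,0,0],[0,0,0],0]
    - [[0,0,0],[0,0,0],0]

```text
clock: 47.15
ee_pos: [594.9, 17.9, 212.4]
eef_rot: [2.331, 2.104, 0.002]
force: [0.2, 0.7, -1.3]
gripper_width: 85.3
```

```bash
python3 - <<'E'
from h import *
p,R0,s=pose();print(p,phi_now(),s["gripper_width"],s["force"])
s,w=snap("wrist","w31.png");C=cam("wrist",s);z=55.
# comb ends along jig y, edges along jig x, at z=55 (home)
for off in(-8,8):
    ys,v=scan(w,C,z,JIG,-130,140,off,1);print("ends",off,cross(ys,v,140))
a=JIG[2]
for y in (-95,-60,60,95):
    c=[JIG[0]-np.sin(a)*y,JIG[1]+np.cos(a)*y];xs=np.arange(-30,30,.5)
    P=np.c_[c[0]+np.cos(a)*xs,c[1]+np.sin(a)*xs,np.full(len(xs),z)];u=proj(C,P).astype(np.float32)
    v=cv2.remap(w.max(2).astype(np.float32),u[:,:1],u[:,1:],cv2.INTER_LINEAR)[:,0];print("x edges at",y,cross(xs,v,140))
snap("top","t31.png")
for n in ["comb","comb_grip","file","loupe","weight","fork","oil","block1"]: print(n,[(np.round(d["xyz"]).tolist(),round(d["score"],2)) for d in nets.look_for("top",n)][:4])
E
```

```text
[594.85761593  17.93615706 212.38466418] -0.10225651589475723 85.30269907146747 [ 0.2032531   0.68843716 -1.29537262]
ends -8 [(107.9, 'up')]
ends 8 [(-108.9, 'dn'), (108.0, 'up')]
x edges at -95 [(-9.7, 'dn'), (12.0, 'up')]
x edges at -60 [(-10.5, 'dn'), (12.2, 'up')]
x edges at 60 [(-9.7, 'dn'), (12.1, 'up')]
x edges at 95 [(-9.7, 'dn'), (12.0, 'up')]
comb []
comb_grip []
file [([581.0, 353.0, 12.0], 0.64)]
loupe [([449.0, -300.0, 38.0], 0.62)]
weight [([680.0, -221.0, 31.0], 0.62)]
fork []
oil []
block1 []
```

```bash
python3 -c "
from h import *
print(order.sign_off())"
```

```text
the job is handed in; nothing more can be done
None
```

I finished the job and handed it in at about 47 s of the 208 s. No verdict was reported.

- **File:** it lies flat in the tray, about 7 mm off the tray's centre. A later picture still showed it there.
- **Blocks:** four were on the desk (30, 37, 44 and 51 mm), and I set each in its own bay, 1 to 4. The 58 mm block was absent, so bay 5 is empty. The check after each release put that block within about 1 mm of its bay's centre. Later views from farther off showed up to 2.4 mm along the jig. I put that down to viewing angle and to the brass stops merging with the blocks in the colour mask.
- **Comb:** it went down without resistance, and the tool height put the tips about 4 mm above the jig's underside, which is the slot floor. The last wrist picture showed it centred to about 0.5 mm along the jig and 1 mm across, within the 3 mm limit. The gripper then rose clear.

**Less certain:**
- Two measurements of the comb's position along the jig disagreed by about 1 mm before lowering, and I went between them.
- In the last top picture the networks found the file, loupe and weight where they belong. They did not report the comb, fork, oil bottle or blocks. The comb covers the blocks and the arm was overhead. I never moved near the fork or the oil bottle.

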